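Pack the fan painter's paint jars by colour and tally each tray

ROBOT

A 6-joint arm with a two-finger parallel gripper is mounted at the origin on the work surface. World frame = base frame: x ahead of the robot, y to its left, z up, the work surface at z = 0. Lengths are in mm, angles in rad, forces in N, time in s.
With the tool pointing down it reaches from about 350 to 775 mm from the base axis. Payload 7.3 kg.
Tool frame: the origin (TCP) lies at the very end of the fingers, on their centre line; the grasp point (between the pads) lies 19 mm behind it; z points along the fingers, y is the line along which they close (so a half turn about z gives the same grasp; the last joint's range is limited). The gripper opens to 92 mm and grips with 3 to 60 N. Pads are 19 mm wide; open, the fingers measure 130 mm over their backs; the gripper's body (75 mm by 190 mm) begins 47 mm behind the grasp point.
Start: joints at [1.106, 0.342, 1.524, -0, 1.275, -0.146], TCP at [164.535, 498.571, 226.741] pointing down, gripper open.
Joint ranges: [-2.53, 2.53], [-0.77, 2.02], [0.04, 2.7], [-1, 4.14], [0.28, 2.66], [-3.11, 3.11]. Speed limits (rad/s): [2.57, 2.57, 3.14, 3.14, 3.14, 3.14].

INTERFACE

Orientations are given as [roll, pitch, yaw] about the fixed x, y, z axes, in that order (R = Rz(yaw) Ry(pitch) Rx(roll)).
In Python, from plant import get_obs, optics, ticket, finder gives the robot as it stands.
- The arm moves only by the tool send_rows, never from a script. Its arguments are lists of equal length, an entry for each row: "offset": the shift along the tool's x, y, z scaled (see below), a list of three; "delta_rot": the turn, a rotation vector about the tool's x, y, z scaled (see below), a list of three. In form: {"offset": [[dx, dy, dz], ...], "delta_rot": [[rx, ry, rz], ...]}. A call has 1 to 8 rows; each row is the pose to reach, as a shift and turn from the pose commanded when the call began, along the tool's axes at that moment, turning the shorter way round; what a row does not reach only later rows make up. The controller multiplies each number of a shift by 120 mm and each number of a turn by 360 degrees. A row lasts 1/8 s, in which the tool goes at most 62.5 mm and 10.7 degrees, less where a joint would pass 70% of its speed; a pose out of reach is approached as far as the arm can. A call with a number of a shift or a turn outside -1 to 1 is refused whole. A call with a gripper value outside its range is refused whole. "grip" is the opening, from 0 (shut) to 1 (fully open), set as the call begins (left out, the last holds). The fingers move at their own pace and stop on an object; the grip force is fixed at half the most. Time passes only in rows, so rows that repeat a pose let the fingers close. It gives the time, the measured TCP pose, the force, the opening and the grip force at its end, in the units of the state.
- get_obs(): the state, without advancing time (a new reading comes with each control period).
- optics.capture(name): name is "scene" or "top"; returns the picture (420x560x3 uint8, red, green, blue); there is no depth.
- optics.get_calibration(name): a dict with "fx", "fy", "cx", "cy" (pixels), "k1" (the pictures are not rectified: a ray, as slopes to the right and down, at radius r is drawn at 1 + k1 r^2 times it, then the intrinsics apply), "world_from_camera" (4x4, takes a point from camera to world coordinates). Camera axes: x right, y down, z forward; pixel columns grow to the right and rows downward; lengths in mm; the calibration is good to about 2 mm. A picture is of the moment at which its call begins. get_calibration takes no time and is no camera call.
- ticket.close_job(): hands the job in; it is judged then, once.
Trained networks look in the newest picture that a camera, given by its name, has taken for a name from the list of things; names that differ only in an ending like _2 or _b are one class to them, and where a whole thing is asked for, a point or a joint stands for the part that bears it (a point fixed in the world has none). Each returns a list of dicts, best first, with "confidence" (0 to 1); they miss things now and then, are a little off and sometimes report something else, mostly with a low value. They report only what shows in the picture. A call takes as long as a camera call. They do not tell look-alikes from the thing itself.
- finder.boxes_of(target, camera): "box" ([left, top, right, bottom] in pixels, round what is visible of it).
- finder.silhouettes(target, camera): "region" (420x560 bool, what is visible of it) and "box" ([left, top, right, bottom] in pixels, round what is visible of it).
- finder.pinpoint(target, camera): "uv" ([column, row] in pixels: a listed point, or the origin of a listed thing).
The state is a dict: "time": time; "joint_positions": joint angles; "dq": joint speeds; "tau": joint torques, N m; "tool_pos": TCP position; "tcp_rot": TCP orientation; "contact_force": force on the tool from outside, world axes, zero at the start; "moment": the same for the moment, N m; "grip_width": finger opening in mm; "finger_force": force on a finger pad.
Only numpy, scipy, OpenCV 4.12 (cv2) and the standard library are available. Lean on these libraries where they do the work, as an engineer would, in place of code of your own. Each camera call takes 0.05 s, during which the arm holds its last target. There are 200 camera calls.

TASK

Pack up the paint jars at the fan painter's table: stand every red jar from the spinning stand upright in the red tray, then click the tally counter exactly once by swinging its lever all the way to the stop and letting it spring back home. Only then do the same with the blue jars and the blue tray, again followed by one click of the counter. Last, with the stand empty, press the stand's red brake handle down until it catches and stays down; leave the brush bowl, palette and folded fan where they are.

Things in the scene. Friction and masses are not known exactly. Their poses are not given: they have to be found in the camera images.
- red1: Paint jar with red lid: a closed cylinder 58 mm in diameter and 66 mm tall, 0.18 kg give or take; origin at the centre of its underside, z along its axis towards the lid. Some of red1 to red3 may be absent. Jars start standing on the spinning stand, 54 mm above the table, some 90 mm from its axis.
- red2: Paint jar with red lid, like red1.
- red3: Paint jar with red lid, like red1.
- blue1: Paint jar with blue lid, otherwise like red1. One of blue1 and blue2 may be absent.
- blue2: Paint jar with blue lid, like blue1.
- red_tray: Red-floored fixed open tray for the red jars, 100 mm (its x) by 245 mm (its y), walls 5 mm thick and 36 mm high, inner floor 5 mm above the table; origin at the centre of its underside. Holds three jars in a row along its y, about 78 mm apart. It may be the nearer or the farther of the two trays.
- blue_tray: Blue-floored fixed open tray for the blue jars, same sizes and axes as red_tray.
- stand: Fixed foot of the spinning stand; origin on the table, on the vertical axis of the round wooden turntable, which is 330 mm in diameter, its top 54 mm above the table, and spins freely when touched. The brake handle sticks out along this body's -y.
- brake (a joint): Angle of the brake handle on the stand (rad): 0 is up and off, grows as the handle is pressed down. A spring resists (about 5 N at the tip) up to about 0.28, past which it snaps down against the turntable at about 0.40 and stays, stopping it from turning.
- brake_tip (a point): Top of the pressing pad near the free end of the red brake handle (pad 42 x 26 mm). It moves with the handle: its hinge lies 36 mm above the table and 180 mm from the stand's axis along the stand's -y, about 72 mm inward of this point; the point sinks from about 70 mm above the table when off to 43 mm when caught.
- counter: Fixed grey tally counter, 110 x 110 x 45 mm, with a white dial on top; origin at the centre of its underside, on the vertical axis of lever and dial. The dial and its pins reach 75 mm above the table within 60 mm of the axis. The lever points to this body's -x side, towards the robot.
- tally_lever (a joint): Angle of the counter's lever (rad): 0 at home, where its spring returns it, 1.15 at the stop; grows anticlockwise seen from above. The spring takes about 1 to 3 N at the peg.
- lever_peg (a point): Centre of the top of the upright black peg at the end of the lever: 14 mm in diameter, free 40 mm long, top 91 mm above the table, 100 mm from the counter's axis; it moves with the lever.
- dial (a joint): Turn of the counter's dial (rad), 0 at the start; a full swing of the lever and its return advance it by one of eight steps, 0.785 rad. It does not turn back.
- brush_bowl: Bystander: white ceramic bowl with two brushes, 120 mm wide, 160 mm tall with brushes; origin at its underside. To be left alone.
- palette: Bystander: white paint palette, 110 x 170 x 14 mm. To be left alone.
- folded_fan: Bystander: dark red folded fan, 30 x 210 x 20 mm. To be left alone.
Mind the look-alikes: they are no part of the job. What is shaped like the red1 but black or grey is not meant.

How it is judged (in metres and radians):
On the way, in this order (a step that is already met when the one before it is completed fails the run):
1. every red jar stands in the red tray (x of red1 in the frame of red_tray between -0.03 and 0.03 m and y of red1 in the frame of red_tray between -0.105 and 0.105 m and z of red1 in the frame of red_tray between -0.002 and 0.012 m and angle between each of red1, red2, red3's own z axis and vertical below 0.12 rad and linear speed of each of red1, red2, red3 below 0.03 m/s and x of red2 in the frame of red_tray between -0.03 and 0.03 m and y of red2 in the frame of red_tray between -0.105 and 0.105 m and z of red2 in the frame of red_tray between -0.002 and 0.012 m and x of red3 in the frame of red_tray between -0.03 and 0.03 m and y of red3 in the frame of red_tray between -0.105 and 0.105 m and z of red3 in the frame of red_tray between -0.002 and 0.012 m), for 0.3 s.
2. the counter's lever is swung to its stop: first click (value of joint tally_lever above 1.08 rad and value of joint dial above 0.667588 rad), for 0.02 s.
3. the lever has sprung back home (value of joint tally_lever below 0.1 rad), for 0.2 s.
4. every blue jar stands in the blue tray (x of blue1 in the frame of blue_tray between -0.03 and 0.03 m and y of blue1 in the frame of blue_tray between -0.105 and 0.105 m and z of blue1 in the frame of blue_tray between -0.002 and 0.012 m and angle between each of blue1, blue2's own z axis and vertical below 0.12 rad and linear speed of each of blue1, blue2 below 0.03 m/s and x of blue2 in the frame of blue_tray between -0.03 and 0.03 m and y of blue2 in the frame of blue_tray between -0.105 and 0.105 m and z of blue2 in the frame of blue_tray between -0.002 and 0.012 m), for 0.3 s.
5. the lever is swung to its stop again: second click (value of joint tally_lever above 1.08 rad and value of joint dial above 1.45299 rad), for 0.02 s.
6. the lever has sprung back home again (value of joint tally_lever below 0.1 rad), for 0.2 s.
7. the brake handle is down and caught (value of joint brake above 0.35 rad), for 0.3 s.
At the end, for the whole second after the job is handed in: Every red jar stands upright (within 7 degrees), at rest on the floor of the red tray and every blue jar likewise in the blue tray; the counter has gone two steps (dial at 1.57 rad, within 0.23) with its lever home (below 0.1 rad); the brake handle stays down (above 0.35 rad) (all of step 1 and all of step 4 and value of joint tally_lever below 0.1 rad and value of joint brake above 0.35 rad and value of joint dial between 1.33518 and 1.80642 rad); the robot touches nothing.
It fails at once if the brush bowl is moved more than 30 mm (distance of brush_bowl from where it was at the start of the episode above 0.03 m).
It fails at once if the palette is moved more than 30 mm (distance of palette from where it was at the start of the episode above 0.03 m).
It fails at once if the folded fan is moved more than 30 mm (distance of folded_fan from where it was at the start of the episode above 0.03 m).
It fails at once if the counter is clicked more than twice (value of joint dial above 1.9635 rad).
Of red1, red2, red3 only 2 to 3 are there at a start; the rules pass over those that are not, and their reading is None.
Of blue1, blue2 only 1 to 2 are there at a start; the rules pass over those that are not, and their reading is None.
At some moment in a run one of red1, red2, red3, blue1, blue2 may be knocked a few centimetres aside while the robot is not near it.
It also fails if it takes over 210 s, if anything falls off the work surface, if the arm or the gripper's body presses on something with over 40 N, if the wrist force passes 120 N, or if a joint passes its speed limit or range.

## Working session

There is one attempt and no reset: what is moved stays moved. The work goes in short steps, Python scripts to look and compute and a tool call to move; the robot and the scene stay as the last step left them, time stands still between calls to the robot, and variables do not carry over. Pictures are saved under pics/ and viewed, at most 14 in all, crops included, and the job is handed in when it is done.

Besides the shell and the picture viewer there is one more tool, called after ">>>" by a JSON object that holds its "method" and its "body", one argument or row to a line. send_rows: Moves the arm, as the interface text tells. Its arguments: {"type":"object","properties":{"offset":{"type":"array"},"delta_rot":{"type":"array"},"grip":{"type":"number"}},"required":["offset","delta_rot"]}

```bash
mkdir -p pics; ls; cat > h.py <<'E'
import numpy as np, cv2
from plant import get_obs, optics, ticket, finder
from scipy.spatial.transform import Rotation as R
def ray(cam,uv):
    c=optics.get_calibration(cam)
    p=np.array([(uv[0]-c['cx'])/c['fx'],(uv[1]-c['cy'])/c['fy']])
    q=p.copy()
    for _ in range(20): q=p/(1+c['k1']*(q@q))
    T=np.array(c['world_from_camera']); return T[:3,3],T[:3,:3]@np.array([q[0],q[1],1])
def at(cam,uv,z):
    o,d=ray(cam,uv); return (o+d*(z-o[2])/d[2])
def proj(cam,P):
    c=optics.get_calibration(cam);T=np.array(c['world_from_camera'])
    p=T[:3,:3].T@(np.array(P,float)-T[:3,3]); q=p[:2]/p[2]; q=q*(1+c['k1']*(q@q))
    return np.array([q[0]*c['fx']+c['cx'],q[1]*c['fy']+c['cy']])
def snap(cam,name):
    im=optics.capture(cam); cv2.imwrite('pics/'+name,cv2.cvtColor(np.array(im),cv2.COLOR_RGB2BGR)); return np.array(im)
E
python3 - <<'E'
from h import *
np.set_printoptions(precision=3,suppress=True)
print(get_obs())
a=snap('scene','s0.png');b=snap('top','t0.png')
for c in('scene','top'):
    k=optics.get_calibration(c);print(c,k['fx'],np.array(k['world_from_camera']))
for t in('red1','blue1'):
    for d in finder.boxes_of(t,'top'):print(t,d['confidence'],d['box'])
for t in('red1','blue1','red_tray','blue_tray','stand','brake_tip','counter','lever_peg','brush_bowl','palette','folded_fan'):
    for d in finder.pinpoint(t,'top'):print(t,d['confidence'],d['uv'],at('top',d['uv'],0))
print(get_obs()['time'])
E
```

```text
pics
{'time': 0.0, 'joint_positions': array([ 1.106,  0.343,  1.525,  0.   ,  1.275, -0.146]), 'dq': array([ 0.   ,  0.   ,  0.001,  0.   , -0.   , -0.002]), 'tau': array([ -0.001, -43.124, -24.422,   0.072,   0.056,  -0.   ]), 'tool_pos': array([164.332, 498.198, 226.046]), 'tcp_rot': array([-3.14 , -0.   ,  2.823]), 'contact_force': array([ 0.269,  0.136, -0.406]), 'moment': array([0.009, 0.034, 0.046]), 'finger_force': 0.0, 'grip_width': 91.65407108067238}
scene 444.38805783351876 [[   0.755    0.391   -0.526 1172.543]
 [   0.655   -0.434    0.618 -832.44 ]
 [   0.013   -0.811   -0.584  836.777]
 [   0.       0.       0.       1.   ]]
top 455.361056891057 [[  -0.028   -0.981    0.191  287.022]
 [  -0.999    0.024   -0.023    5.626]
 [   0.018   -0.191   -0.981 1191.113]
 [   0.       0.       0.       1.   ]]
red1 0.83 [149.9, 237.4, 176.4, 264.4]
red1 0.73 [115.4, 320.3, 143.8, 344.8]
red1 0.68 [190.0, 216.4, 217.5, 243.6]
red1 0.61 [119.9, 203.2, 150.9, 229.1]
red1 0.61 [158.2, 315.7, 183.2, 336.2]
blue1 0.91 [140.8, 165.7, 171.1, 189.7]
blue1 0.73 [237.2, 187.6, 274.1, 210.8]
b
[... 437 characters left out ...]
-168.227    0.   ]
red_tray 0.56 [166.1, 253.4] [416.289 287.22    0.   ]
blue_tray 0.67 [335.8, 176.2] [ 615.474 -170.496    0.   ]
blue_tray 0.56 [174.5, 217.0] [513.366 266.134   0.   ]
blue_tray 0.45 [206.5, 231.3] [472.759 179.999   0.   ]
stand 0.6 [176.2, 216.9] [513.527 261.543   0.   ]
brake_tip 0.73 [264.5, 196.9] [562.272  24.463   0.   ]
counter 0.65 [422.9, 194.7] [ 558.611 -408.85     0.   ]
lever_peg 0.64 [397.2, 197.9] [ 551.179 -335.804    0.   ]
brush_bowl 0.92 [243.7, 128.9] [757.568  78.432   0.   ]
palette 0.85 [320.0, 123.1] [ 770.355 -134.626    0.   ]
palette 0.35 [157.2, 182.2] [610.806 315.678   0.   ]
folded_fan 0.83 [319.8, 278.0] [ 342.173 -114.894    0.   ]
0.75
```

```bash
python3 -c "
import cv2
a=cv2.imread('pics/t0.png');cv2.imwrite('pics/t0c.png',cv2.resize(a[100:370,90:470],None,fx=2.1,fy=2.1,interpolation=3))"
```

```text
(no output)
```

View pics/t0c.png

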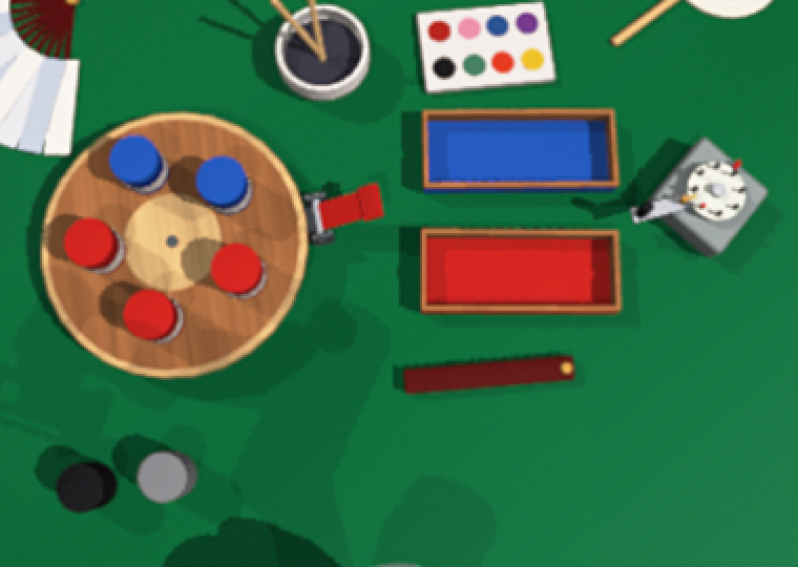

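View pics/s0.png

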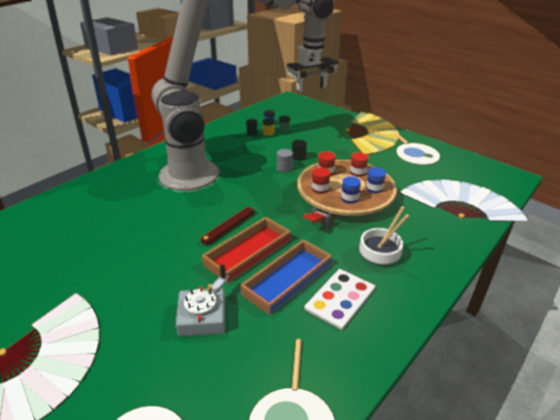

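The top crop shows three red lids on the stand at (90,244), (150,315) and (237,268), and two blue lids at (135,162) and (222,182). The black and grey jars at (85,487) and (165,477) stand on the table and are look-alikes, so I leave them. The red tray is the nearer one. The counter's peg is at (640,212), left of its axis at (715,190).

```bash
cat >> h.py <<'E'
from scipy.optimize import least_squares
A=np.linspace(0,2*np.pi,36)
def lids(cam,im,z0=54,h=20):
    hsv=cv2.cvtColor(im,cv2.COLOR_RGB2HSV); H,S,V=cv2.split(hsv); out=[]
    for n,m in(('red',((H<8)|(H>172))&(S>170)&(V>90)),('blue',(H>105)&(H<120)&(S>150)&(V>90))):
        k,l,st,c=cv2.connectedComponentsWithStats(m.astype(np.uint8))
        for i in range(1,k):
            w,hh,a=st[i,2:5]
            if not(120<a<1200 and max(w,hh)<45): continue
            def cen(p):
                P=[proj(cam,[p[0]+29*np.cos(t),p[1]+29*np.sin(t),z]) for z in(z0+66,z0+66-h) for t in A]
                hl=cv2.convexHull(np.array(P,np.float32)); M=cv2.moments(hl); return np.array([M['m10']/M['m00'],M['m01']/M['m00']]),M['m00']
            r=least_squares(lambda p:cen(p)[0]-c[i],at(cam,c[i],z0+60)[:2])
            out.append((n,r.x.round(1),int(a),int(cen(r.x)[1]),c[i].round(1)))
    return out
E
python3 - <<'E'
from h import *
for cam,f in(('top','t0.png'),('scene','s0.png')):
    im=cv2.cvtColor(cv2.imread('pics/'+f),cv2.COLOR_BGR2RGB)
    for o in lids(cam,im):print(cam,*o)
    hsv=cv2.cvtColor(im,cv2.COLOR_RGB2HSV); H,S,V=cv2.split(hsv)
    for n,m in(('redtray',((H<8)|(H>172))&(S>170)&(V>80)),('blue',(H>105)&(H<120)&(S>150)&(V>60))):
        k,l,st,c=cv2.connectedComponentsWithStats(m.astype(np.uint8))
        for i in range(1,k):
            if st[i,4]>1200:
                ct,_=cv2.findContours((l==i).astype(np.uint8),0,2); q=cv2.boxPoints(cv2.minAreaRect(max(ct,key=len)))
                print(cam,n,st[i],*[at(cam,u,5)[:2].round() for u in q])
for t,z in(('lever_peg',91),('brake_tip',70)):
    for cam in('top','scene'):
        if t and 1:
            for d in finder.pinpoint(t,cam)[:2]:print(t,cam,d['confidence'],d['uv'],at(cam,d['uv'],z).round(1))
for cam in('scene',):
    for t in('counter','stand','red_tray','blue_tray'):
        for d in finder.pinpoint(t,cam)[:2]:print(t,cam,d['confidence'],d['uv'],at(cam,d['uv'],0).round(1))
a=cv2.imread('pics/t0.png')[155:235,375:465];cv2.imwrite('pics/c0.png',cv2.resize(a,None,fx=7,fy=7,interpolation=2))
E
```

```text
Traceback (most recent call last):
  File "h.py", line 30, in lids
    r=least_squares(lambda p:cen(p)[0]-c[i],at(cam,c[i],z0+60)[:2])
  File "h.py", line 30, in <lambda>
    r=least_squares(lambda p:cen(p)[0]-c[i],at(cam,c[i],z0+60)[:2])
                             ~~~^^^
  File "h.py", line 28, in cen
    P=[proj(cam,[p[0]+29*np.cos(t),p[1]+29*np.sin(t),z]) for z in(z0+66,z0+66-h) for t in A]
       ~~~~^^^^^^^^^^^^^^^^^^^^^^^^^^^^^^^^^^^^^^^^^^^^^
  File "h.py", line 13, in proj
    c=optics.get_calibration(cam);T=np.array(c['world_from_camera'])
ValueError: time passes only in moves, steps and waits
```

View pics/c0.png

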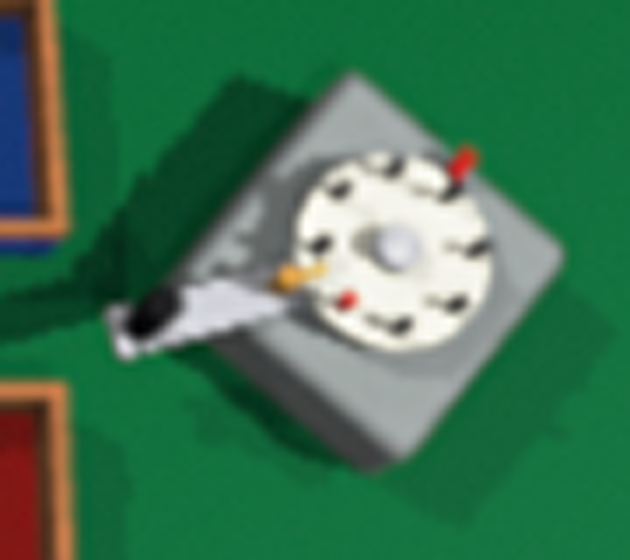

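The crop shows the black peg's top near (175,300), which is about px (400,198). The dial axis is at (395,245), about px (431,190). Swinging anticlockwise takes the peg towards the robot. Time to move: I'll turn the tool so its fingers close along world x.

>>> {"method": "send_rows", "body": {
  "offset": [
    [-1,-0.44,0],
    [-1,-0.44,0],
    [-1,-0.44,0],
    [-1,-0.44,0],
    [-1,-0.44,0],
    [-1,-0.44,0],
    [-1,-0.44,0],
    [-1,-0.44,0]
  ],
  "delta_rot": [
    [0,0,0.2],
    [0,0,0.2],
    [0,0,0.2],
    [0,0,0.2],
    [0,0,0.2],
    [0,0,0.2],
    [0,0,0.2],
    [0,0,0.2]
  ],
  "grip": 1
}}

```text
time: 2.15
tool_pos: [262.0, 410.8, 226.8]
tcp_rot: [3.142, -0.0, 1.567]
contact_force: [0.2, -0.3, -0.5]
grip_width: 92.0
finger_force: 0.0
```

```bash
python3 - <<'E'
from h import *
o=get_obs();print(o['tool_pos'],o['tcp_rot'],o['joint_positions'])
im=snap('top','t1.png')
for q in lids('top',im):print(*q)
for nm,(a,b,c,d) in dict(red=((422,230),(618,229),(622,312),(420,312)),blue=((423,110),(614,110),(619,189),(424,189))).items():
  print(nm,*[at('top',(90+u/2.1,100+v/2.1),36)[:2].round() for u,v in(a,b,c,d)],*[at('top',(90+u/2.1,100+v/2.1),0)[:2].round() for u,v in(c,d)])
print(at('top',(431.4,190),70),at('top',(400,197.9),91), at('top',(172/2.1+90,242/2.1+100),54))
E
```

```text
[261.95490192 410.80953901 226.77920661] [ 3.14150183e+00 -1.45538904e-04  1.56734298e+00] [8.45672422e-01 2.72784348e-01 1.62372951e+00 2.95205269e-05
 1.24490954e+00 8.49116324e-01]
red [533.7  40.2] 398 477 [257.3 198.3]
red [498.8 346.3] 489 490 [132.4 215.4]
red [465.2 174.8] 478 489 [201.9 227.4]
red [414.1 274.5] 500 501 [160.6 249.4]
red [ 325.7 -705.7] 168 455 [554.4 272.2]
blue [596.4 295. ] 425 475 [154.2 176.2]
blue [568.1 192.1] 428 478 [195.2 186.1]
red [519. -44.] [ 514. -289.] [ 410. -286.] [417. -38.] [ 414. -295.] [421. -40.]
blue [674. -50.] [ 670. -295.] [ 565. -294.] [571. -48.] [ 574. -303.] [580. -50.]
[ 554.67745953 -408.49517368   70.        ] [ 530.84110323 -316.93231445   91.        ] [507.84337526 261.1068266   54.        ]
```

Grasp the first red jar, the nearest one at (414, 274).

>>> {"method": "send_rows", "body": {
  "offset": [
    [-0.57,0.63,0],
    [-0.57,0.63,0],
    [-0.57,0.63,0]
  ],
  "delta_rot": [
    [0,0,0],
    [0,0,0],
    [0,0,0]
  ]
}}

```text
time: 2.58
tool_pos: [338.8, 340.7, 226.7]
tcp_rot: [3.141, 0.0, 1.565]
contact_force: [-0.2, -0.4, 0.9]
grip_width: 92.0
finger_force: 0.0
```

>>> {"method": "send_rows", "body": {
  "offset": [
    [-0.57,0.63,0],
    [-0.57,0.63,0],
    [-0.57,0.63,0.5],
    [-0.57,0.63,0.5]
  ],
  "delta_rot": [
    [0,0,0],
    [0,0,0],
    [0,0,0],
    [0,0,0]
  ]
}}

```text
time: 3.08
tool_pos: [409.6, 272.5, 163.7]
tcp_rot: [-3.133, 0.003, 1.567]
contact_force: [-0.4, -0.1, 0.6]
grip_width: 91.8
finger_force: 0.0
```

>>> {"method": "send_rows", "body": {
  "offset": [
    [0,0,0.3],
    [0,0,0.62],
    [0,0,0.62],
    [0,0,0.62]
  ],
  "delta_rot": [
    [0,0,0],
    [0,0,0],
    [0,0,0],
    [0,0,0]
  ]
}}

```text
time: 3.58
tool_pos: [413.5, 274.5, 94.6]
tcp_rot: [3.139, -0.001, 1.568]
contact_force: [0.7, 0.1, 0.8]
grip_width: 91.8
finger_force: 0.0
```

>>> {"method": "send_rows", "body": {
  "offset": [
    [0,0,0],
    [0,0,0],
    [0,0,0],
    [0,0,0],
    [0,0,0],
    [0,0,0]
  ],
  "delta_rot": [
    [0,0,0],
    [0,0,0],
    [0,0,0],
    [0,0,0],
    [0,0,0],
    [0,0,0]
  ],
  "grip": 0
}}

```text
time: 4.32
tool_pos: [412.9, 273.4, 92.7]
tcp_rot: [3.141, -0.0, 1.566]
contact_force: [0.7, -1.0, 3.4]
grip_width: 57.5
finger_force: 30.0
```

>>> {"method": "send_rows", "body": {
  "offset": [
    [0,0,-0.1],
    [0,0,-0.4],
    [0,0,-0.75],
    [0,0,-0.75]
  ],
  "delta_rot": [
    [0,0,0],
    [0,0,0],
    [0,0,0],
    [0,0,0]
  ]
}}

```text
time: 4.82
tool_pos: [413.8, 274.1, 185.5]
tcp_rot: [3.136, -0.003, 1.566]
contact_force: [-0.4, 0.1, -2.5]
grip_width: 57.7
finger_force: 30.0
```

>>> {"method": "send_rows", "body": {
  "offset": [
    [-0.5,0.05,0],
    [-1,0.1,0],
    [-1,0.1,0]
  ],
  "delta_rot": [
    [0,0,0],
    [0,0,0],
    [0,0,0]
  ]
}}

```text
time: 5.2
tool_pos: [423.3, 149.8, 181.3]
tcp_rot: [-3.139, 0.001, 1.561]
contact_force: [-0.3, -0.2, -2.4]
grip_width: 57.6
finger_force: 30.0
```

>>> {"method": "send_rows", "body": {
  "offset": [
    [-0.5,0.05,0],
    [-1,0.1,0],
    [-1,0.1,0]
  ],
  "delta_rot": [
    [0,0,0],
    [0,0,0],
    [0,0,0]
  ]
}}

```text
time: 5.58
tool_pos: [435.2, 30.4, 181.5]
tcp_rot: [-3.14, 0.0, 1.561]
contact_force: [-0.4, -0.1, -0.8]
grip_width: 57.2
finger_force: 30.0
```

>>> {"method": "send_rows", "body": {
  "offset": [
    [-0.5,0.05,0],
    [-1,0.1,0],
    [-1,0.1,0]
  ],
  "delta_rot": [
    [0,0,0],
    [0,0,0],
    [0,0,0]
  ]
}}

```text
time: 5.95
tool_pos: [447.0, -88.9, 181.6]
tcp_rot: [-3.141, -0.0, 1.562]
contact_force: [0.4, 0.7, -1.9]
grip_width: 57.4
finger_force: 30.0
```

>>> {"method": "send_rows", "body": {
  "offset": [
    [-0.5,0.05,0],
    [-1,0.1,0],
    [-1,0.1,0]
  ],
  "delta_rot": [
    [0,0,0],
    [0,0,0],
    [0,0,0]
  ]
}}

```text
time: 6.32
tool_pos: [458.8, -208.3, 181.4]
tcp_rot: [-3.141, -0.0, 1.563]
contact_force: [-0.5, 1.0, -1.9]
grip_width: 57.1
finger_force: 30.0
```

>>> {"method": "send_rows", "body": {
  "offset": [
    [-0.32,0.04,0],
    [-0.32,0.04,0],
    [-0.32,0.04,0.3],
    [-0.32,0.04,0.5],
    [-0.32,0.04,0.5]
  ],
  "delta_rot": [
    [0,0,0],
    [0,0,0],
    [0,0,0],
    [0,0,0],
    [0,0,0]
  ]
}}

```text
time: 6.95
tool_pos: [462.0, -242.0, 120.5]
tcp_rot: [-3.137, -0.004, 1.568]
contact_force: [-0.0, -0.7, -1.9]
grip_width: 57.6
finger_force: 30.0
```

>>> {"method": "send_rows", "body": {
  "offset": [
    [0,0,0.3],
    [0,0,0.5],
    [0,0,0.6],
    [0,0,0.64],
    [0,0,0.64]
  ],
  "delta_rot": [
    [0,0,0],
    [0,0,0],
    [0,0,0],
    [0,0,0],
    [0,0,0]
  ]
}}

```text
time: 7.58
tool_pos: [463.4, -245.3, 46.2]
tcp_rot: [3.141, 0.001, 1.566]
contact_force: [0.1, -0.5, -0.7]
grip_width: 57.3
finger_force: 30.0
```

>>> {"method": "send_rows", "body": {
  "offset": [
    [0,0,0.01],
    [0,0,0.01]
  ],
  "delta_rot": [
    [0,0,0],
    [0,0,0]
  ]
}}

```text
time: 7.82
tool_pos: [463.1, -245.5, 44.8]
tcp_rot: [3.141, 0.0, 1.566]
contact_force: [-0.6, 0.9, -1.8]
grip_width: 57.3
finger_force: 30.0
```

>>> {"method": "send_rows", "body": {
  "offset": [
    [0,0,0],
    [0,0,0],
    [0,0,0],
    [0,0,0]
  ],
  "delta_rot": [
    [0,0,0],
    [0,0,0],
    [0,0,0],
    [0,0,0]
  ],
  "grip": 1
}}

```text
time: 8.32
tool_pos: [462.9, -245.3, 44.4]
tcp_rot: [3.141, -0.0, 1.566]
contact_force: [0.4, 0.6, -0.0]
grip_width: 90.3
finger_force: 0.0
```

>>> {"method": "send_rows", "body": {
  "offset": [
    [0,0,-0.3],
    [0,0,-1],
    [0,0,-1],
    [0,0,-1]
  ],
  "delta_rot": [
    [0,0,0],
    [0,0,0],
    [0,0,0],
    [0,0,0]
  ]
}}

```text
time: 8.82
tool_pos: [463.7, -245.9, 166.0]
tcp_rot: [3.138, 0.002, 1.566]
contact_force: [-0.8, 0.0, 0.3]
grip_width: 91.7
finger_force: 0.0
```

>>> {"method": "send_rows", "body": {
  "offset": [
    [0.5,0,0],
    [1,0,0],
    [1,0,0],
    [1,0,0]
  ],
  "delta_rot": [
    [0,0,0],
    [0,0,0],
    [0,0,0],
    [0,0,0]
  ]
}}

```text
time: 9.32
tool_pos: [463.2, -125.3, 163.4]
tcp_rot: [-3.14, -0.0, 1.567]
contact_force: [-0.2, -0.2, 0.0]
grip_width: 91.6
finger_force: 0.0
```

```bash
python3 - <<'E'
from h import *
o=get_obs();print(o['tool_pos'],o['tcp_rot'])
im=snap('top','t2.png')
for q in lids('top',im):print(*q)
E
```

```text
[ 463.22521582 -125.32377777  163.36206908] [-3.14026219e+00 -2.69659311e-04  1.56706177e+00]
red [533.7  41.1] 380 477 [257.  198.3]
red [500.7 349.1] 441 490 [131.3 214.7]
red [465. 174.] 460 489 [202.3 227.5]
red [ 325.5 -705. ] 167 455 [554.2 272.3]
blue [602.6 -75.4] 507 468 [303.7 170. ]
blue [ 621.7 -236.8] 153 463 [367.8 161.4]
blue [596.6 294.9] 430 475 [154.2 176.1]
blue [569.  192.9] 404 478 [194.9 185.8]
```

View pics/t2.png

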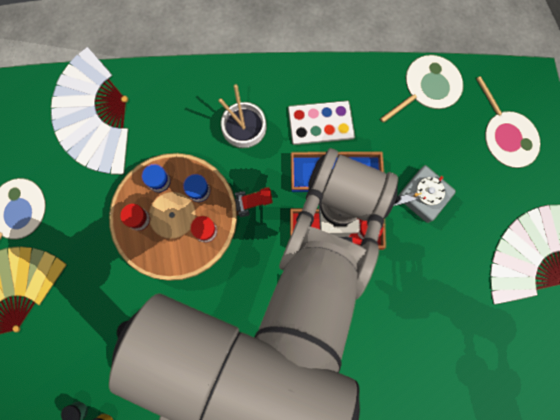

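The jar is in the tray and the stand is otherwise unchanged. Next is the red jar at px (202,227), world (465, 174).

>>> {"method": "send_rows", "body": {
  "offset": [
    [0.5,0,0],
    [1,0,0],
    [1,0,0]
  ],
  "delta_rot": [
    [0,0,0],
    [0,0,0],
    [0,0,0]
  ]
}}

```text
time: 9.75
tool_pos: [463.8, -3.3, 163.8]
tcp_rot: [-3.141, -0.001, 1.569]
contact_force: [0.4, -1.2, -0.2]
grip_width: 91.9
finger_force: 0.0
```

>>> {"method": "send_rows", "body": {
  "offset": [
    [0.5,0,0],
    [1,0,0],
    [1,0,0]
  ],
  "delta_rot": [
    [0,0,0],
    [0,0,0],
    [0,0,0]
  ]
}}

```text
time: 10.12
tool_pos: [464.9, 116.3, 163.9]
tcp_rot: [-3.141, -0.0, 1.569]
contact_force: [0.3, 0.5, 0.1]
grip_width: 91.6
finger_force: 0.0
```

>>> {"method": "send_rows", "body": {
  "offset": [
    [0.5,0.01,0],
    [0.5,0.01,0],
    [0.5,0.01,0.3],
    [0.5,0.01,0.6],
    [0.5,0.01,0.6],
    [0.5,0.01,0.6]
  ],
  "delta_rot": [
    [0,0,0],
    [0,0,0],
    [0,0,0],
    [0,0,0],
    [0,0,0],
    [0,0,0]
  ]
}}

```text
time: 10.88
tool_pos: [467.3, 173.4, 93.3]
tcp_rot: [3.14, -0.0, 1.564]
contact_force: [-0.8, 0.1, 0.7]
grip_width: 91.9
finger_force: 0.0
```

>>> {"method": "send_rows", "body": {
  "offset": [
    [0,0,0],
    [0,0,0],
    [0,0,0],
    [0,0,0],
    [0,0,0],
    [0,0,0]
  ],
  "delta_rot": [
    [0,0,0],
    [0,0,0],
    [0,0,0],
    [0,0,0],
    [0,0,0],
    [0,0,0]
  ],
  "grip": 0
}}

```text
time: 11.62
tool_pos: [466.1, 174.7, 92.6]
tcp_rot: [3.141, -0.0, 1.566]
contact_force: [-0.7, -0.3, 4.1]
grip_width: 57.6
finger_force: 30.0
```

>>> {"method": "send_rows", "body": {
  "offset": [
    [0,0,-0.1],
    [0,0,-0.4],
    [0,0,-0.75],
    [0,0,-0.75]
  ],
  "delta_rot": [
    [0,0,0],
    [0,0,0],
    [0,0,0],
    [0,0,0]
  ]
}}

```text
time: 12.12
tool_pos: [467.9, 175.1, 185.6]
tcp_rot: [3.135, -0.002, 1.566]
contact_force: [-0.1, 0.1, -3.1]
grip_width: 57.5
finger_force: 30.0
```

>>> {"method": "send_rows", "body": {
  "offset": [
    [-0.5,0,0],
    [-1,0,0],
    [-1,0,0]
  ],
  "delta_rot": [
    [0,0,0],
    [0,0,0],
    [0,0,0]
  ]
}}

```text
time: 12.5
tool_pos: [464.8, 51.2, 181.3]
tcp_rot: [-3.139, 0.001, 1.561]
contact_force: [-0.3, 0.8, -1.8]
grip_width: 57.6
finger_force: 30.0
```

>>> {"method": "send_rows", "body": {
  "offset": [
    [-0.5,0.01,0],
    [-1,0.01,0],
    [-1,0.01,0]
  ],
  "delta_rot": [
    [0,0,0],
    [0,0,0],
    [0,0,0]
  ]
}}

```text
time: 12.88
tool_pos: [465.8, -68.1, 181.4]
tcp_rot: [-3.14, 0.0, 1.561]
contact_force: [0.5, 0.1, -2.4]
grip_width: 57.6
finger_force: 30.0
```

>>> {"method": "send_rows", "body": {
  "offset": [
    [-0.42,0.01,0],
    [-0.84,0.01,0],
    [-0.84,0.01,0.1],
    [-0.84,0.01,0.5],
    [-0.84,0.01,0.5]
  ],
  "delta_rot": [
    [0,0,0],
    [0,0,0],
    [0,0,0],
    [0,0,0],
    [0,0,0]
  ]
}}

```text
time: 13.5
tool_pos: [464.4, -162.9, 119.0]
tcp_rot: [-3.133, -0.005, 1.567]
contact_force: [-0.3, 0.3, -2.2]
grip_width: 57.5
finger_force: 30.0
```

>>> {"method": "send_rows", "body": {
  "offset": [
    [0,0,0.3],
    [0,0,0.5],
    [0,0,0.6],
    [0,0,0.64],
    [0,0,0.65],
    [0,0,0.65]
  ],
  "delta_rot": [
    [0,0,0],
    [0,0,0],
    [0,0,0],
    [0,0,0],
    [0,0,0],
    [0,0,0]
  ]
}}

```text
time: 14.25
tool_pos: [467.4, -166.3, 45.0]
tcp_rot: [3.14, 0.001, 1.566]
contact_force: [0.1, -0.6, -1.8]
grip_width: 57.4
finger_force: 30.0
```

>>> {"method": "send_rows", "body": {
  "offset": [
    [0,0,0],
    [0,0,0],
    [0,0,0],
    [0,0,0]
  ],
  "delta_rot": [
    [0,0,0],
    [0,0,0],
    [0,0,0],
    [0,0,0]
  ],
  "grip": 1
}}

```text
time: 14.75
tool_pos: [466.9, -166.2, 44.4]
tcp_rot: [3.141, -0.0, 1.566]
contact_force: [-0.3, 0.5, -1.0]
grip_width: 90.1
finger_force: 0.0
```

>>> {"method": "send_rows", "body": {
  "offset": [
    [0,0,-0.3],
    [0,0,-1],
    [0,0,-1],
    [0,0,-1]
  ],
  "delta_rot": [
    [0,0,0],
    [0,0,0],
    [0,0,0],
    [0,0,0]
  ]
}}

```text
time: 15.25
tool_pos: [467.7, -166.6, 165.9]
tcp_rot: [3.138, 0.002, 1.566]
contact_force: [0.6, 0.3, -0.5]
grip_width: 92.0
finger_force: 0.0
```

>>> {"method": "send_rows", "body": {
  "offset": [
    [0.5,0,0],
    [1,0,0],
    [1,0,0],
    [1,0,0]
  ],
  "delta_rot": [
    [0,0,0],
    [0,0,0],
    [0,0,0],
    [0,0,0]
  ]
}}

```text
time: 15.75
tool_pos: [467.0, -46.2, 163.3]
tcp_rot: [-3.14, -0.0, 1.567]
contact_force: [-0.1, 0.1, -0.1]
grip_width: 92.0
finger_force: 0.0
```

```bash
python3 - <<'E'
from h import *
o=get_obs();print(o['tool_pos'],o['tcp_rot'])
im=snap('top','t3.png')
for q in lids('top',im):print(*q)
print('tray:')
for q in lids('top',im,5):print(*q)
E
```

```text
[467.02250281 -46.15009616 163.25490497] [-3.13984795e+00 -1.34997905e-04  1.56706778e+00]
red [529.4  57.1] 202 478 [250.4 200.2]
red [499.9 348.7] 431 490 [131.5 215. ]
red [ 325.5 -705.5] 160 455 [554.4 272.3]
red [ 339.1 -158.9] 252 497 [343.  276.4]
blue [598.4 297.3] 373 475 [153.3 175.4]
blue [569.7 193.4] 386 478 [194.7 185.5]
tray:
red [540.4  59.5] 202 437 [250.4 200.2]
red [509.6 364.2] 431 448 [131.5 215. ]
red [ 327.2 -737.8] 160 417 [554.4 272.3]
red [ 341.4 -166.4] 252 455 [343.  276.4]
blue [612.6 310.6] 373 434 [153.3 175.4]
blue [582.6 201.9] 386 437 [194.7 185.5]
```

>>> {"method": "send_rows", "body": {
  "offset": [
    [0.5,0.03,0],
    [1,0.06,0],
    [1,0.06,0]
  ],
  "delta_rot": [
    [0,0,0],
    [0,0,0],
    [0,0,0]
  ]
}}

```text
time: 16.18
tool_pos: [475.2, 75.8, 163.8]
tcp_rot: [-3.141, -0.001, 1.569]
contact_force: [-0.2, -0.2, 0.8]
grip_width: 91.8
finger_force: 0.0
```

>>> {"method": "send_rows", "body": {
  "offset": [
    [0.5,0.03,0],
    [1,0.06,0],
    [1,0.06,0]
  ],
  "delta_rot": [
    [0,0,0],
    [0,0,0],
    [0,0,0]
  ]
}}

```text
time: 16.55
tool_pos: [483.4, 195.1, 163.7]
tcp_rot: [-3.141, -0.0, 1.568]
contact_force: [-0.2, 0.5, -0.3]
grip_width: 91.8
finger_force: 0.0
```

>>> {"method": "send_rows", "body": {
  "offset": [
    [0.5,0.03,0],
    [1,0.06,0],
    [1,0.06,0]
  ],
  "delta_rot": [
    [0,0,0],
    [0,0,0],
    [0,0,0]
  ]
}}

```text
time: 16.92
tool_pos: [491.6, 314.6, 163.5]
tcp_rot: [-3.142, 0.0, 1.568]
contact_force: [0.3, -1.8, 0.9]
grip_width: 91.8
finger_force: 0.0
```

>>> {"method": "send_rows", "body": {
  "offset": [
    [0.28,0.07,0],
    [0.28,0.07,0],
    [0.28,0.07,0.3],
    [0.28,0.07,0.6],
    [0.28,0.07,0.6],
    [0.28,0.07,0.6]
  ],
  "delta_rot": [
    [0,0,0],
    [0,0,0],
    [0,0,0],
    [0,0,0],
    [0,0,0],
    [0,0,0]
  ]
}}

```text
time: 17.68
tool_pos: [500.5, 346.2, 93.7]
tcp_rot: [3.14, -0.0, 1.564]
contact_force: [-0.8, 0.6, 0.4]
grip_width: 91.6
finger_force: 0.0
```

>>> {"method": "send_rows", "body": {
  "offset": [
    [0,0,0],
    [0,0,0],
    [0,0,0],
    [0,0,0],
    [0,0,0],
    [0,0,0]
  ],
  "delta_rot": [
    [0,0,0],
    [0,0,0],
    [0,0,0],
    [0,0,0],
    [0,0,0],
    [0,0,0]
  ],
  "grip": 0
}}

```text
time: 18.42
tool_pos: [499.3, 347.4, 92.6]
tcp_rot: [3.141, -0.0, 1.566]
contact_force: [-0.3, -0.1, 2.8]
grip_width: 57.4
finger_force: 30.0
```

>>> {"method": "send_rows", "body": {
  "offset": [
    [0,0,-0.1],
    [0,0,-0.4],
    [0,0,-0.75],
    [0,0,-0.75]
  ],
  "delta_rot": [
    [0,0,0],
    [0,0,0],
    [0,0,0],
    [0,0,0]
  ]
}}

```text
time: 18.92
tool_pos: [501.0, 348.3, 186.6]
tcp_rot: [3.135, -0.004, 1.566]
contact_force: [-0.1, -0.8, -0.9]
grip_width: 57.3
finger_force: 30.0
```

```bash
python3 - <<'E'
from h import *
o=get_obs();print(o['tool_pos'],o['tcp_rot'],o['time'])
im=snap('top','t4.png')
for q in lids('top',im):print(*q)
print('tray:')
for q in lids('top',im,5):print(*q)
b=cv2.imread('pics/t4.png')[140:260,270:470];cv2.imwrite('pics/t4c.png',cv2.resize(b,None,fx=4,fy=4,interpolation=2))
E
```

```text
[500.96998445 348.28050333 186.59503314] [ 3.13471687 -0.00371022  1.56627125] 18.925
red [533.6  40.2] 397 477 [257.3 198.3]
red [519.5 357.9] 168 487 [128.1 207.3]
red [ 329.2 -705.5] 150 455 [554.2 270.8]
blue [596.4 295.5] 430 475 [154.  176.2]
blue [568.2 192.4] 426 478 [195.1 186.1]
tray:
red [544.8  41.7] 397 436 [257.3 198.3]
red [530.  373.8] 168 445 [128.1 207.3]
red [ 331.2 -737.7] 150 416 [554.2 270.8]
blue [610.4 308.7] 430 435 [154.  176.2]
blue [581.  200.9] 426 437 [195.1 186.1]
```

View pics/t4c.png

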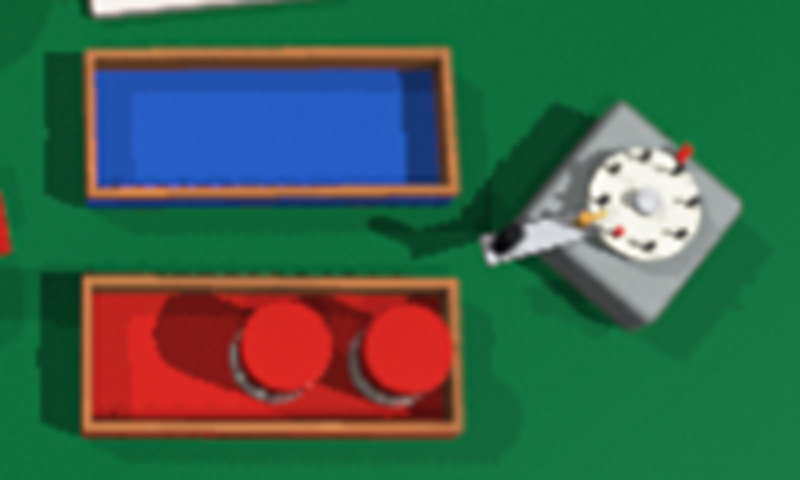

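The crop shows two red jars upright in the red tray at (287,345) and (408,350), with the third slot on the left free. The third jar is in the gripper. Placing it.

>>> {"method": "send_rows", "body": {
  "offset": [
    [-0.5,-0.03,0],
    [-1,-0.06,0],
    [-1,-0.06,0]
  ],
  "delta_rot": [
    [0,0,0],
    [0,0,0],
    [0,0,0]
  ]
}}

```text
time: 19.35
tool_pos: [490.4, 223.7, 181.1]
tcp_rot: [-3.138, 0.002, 1.562]
contact_force: [0.2, 0.6, -0.6]
grip_width: 57.4
finger_force: 30.0
```

>>> {"method": "send_rows", "body": {
  "offset": [
    [-0.5,-0.03,0],
    [-1,-0.06,0],
    [-1,-0.06,0]
  ],
  "delta_rot": [
    [0,0,0],
    [0,0,0],
    [0,0,0]
  ]
}}

```text
time: 19.73
tool_pos: [483.1, 104.6, 181.4]
tcp_rot: [-3.139, 0.001, 1.562]
contact_force: [0.3, 0.5, -1.5]
grip_width: 57.7
finger_force: 30.0
```

>>> {"method": "send_rows", "body": {
  "offset": [
    [-0.5,-0.03,0],
    [-1,-0.06,0],
    [-1,-0.06,0]
  ],
  "delta_rot": [
    [0,0,0],
    [0,0,0],
    [0,0,0]
  ]
}}

```text
time: 20.1
tool_pos: [476.0, -14.7, 181.6]
tcp_rot: [-3.141, -0.0, 1.562]
contact_force: [0.1, 0.5, -0.2]
grip_width: 57.8
finger_force: 30.0
```

>>> {"method": "send_rows", "body": {
  "offset": [
    [-0.4,-0.06,0],
    [-0.63,-0.06,0],
    [-0.63,-0.06,0.1],
    [-0.63,-0.06,0.5],
    [-0.63,-0.06,0.5]
  ],
  "delta_rot": [
    [0,0,0],
    [0,0,0],
    [0,0,0],
    [0,0,0],
    [0,0,0]
  ]
}}

```text
time: 20.72
tool_pos: [466.0, -85.3, 119.1]
tcp_rot: [-3.133, -0.004, 1.568]
contact_force: [-0.7, -0.6, -0.7]
grip_width: 57.1
finger_force: 30.0
```

>>> {"method": "send_rows", "body": {
  "offset": [
    [0,0,0.3],
    [0,0,0.5],
    [0,0,0.6],
    [0,0,0.64],
    [0,0,0.65],
    [0,0,0.65]
  ],
  "delta_rot": [
    [0,0,0],
    [0,0,0],
    [0,0,0],
    [0,0,0],
    [0,0,0],
    [0,0,0]
  ]
}}

```text
time: 21.48
tool_pos: [469.0, -88.2, 45.0]
tcp_rot: [3.14, 0.0, 1.566]
contact_force: [-0.1, -0.6, -1.5]
grip_width: 57.7
finger_force: 30.0
```

>>> {"method": "send_rows", "body": {
  "offset": [
    [0,0,0],
    [0,0,0],
    [0,0,0],
    [0,0,0]
  ],
  "delta_rot": [
    [0,0,0],
    [0,0,0],
    [0,0,0],
    [0,0,0]
  ],
  "grip": 1
}}

```text
time: 21.98
tool_pos: [468.5, -88.2, 44.4]
tcp_rot: [3.141, -0.0, 1.566]
contact_force: [0.2, -0.3, 0.5]
grip_width: 90.8
finger_force: 0.0
```

>>> {"method": "send_rows", "body": {
  "offset": [
    [0,0,-0.3],
    [0,0,-1],
    [0,0,-1],
    [0,0,-1]
  ],
  "delta_rot": [
    [0,0,0],
    [0,0,0],
    [0,0,0],
    [0,0,0]
  ]
}}

```text
time: 22.48
tool_pos: [469.3, -88.4, 165.9]
tcp_rot: [3.138, 0.001, 1.566]
contact_force: [-0.8, -0.5, -1.2]
grip_width: 92.0
finger_force: 0.0
```

>>> {"method": "send_rows", "body": {
  "offset": [
    [0.5,0.2,0],
    [1,0.3,0],
    [1,0.3,0],
    [1,0.3,0]
  ],
  "delta_rot": [
    [0,0,0],
    [0,0,0],
    [0,0,0],
    [0,0,0]
  ]
}}

```text
time: 22.98
tool_pos: [504.2, 31.7, 162.9]
tcp_rot: [-3.139, 0.0, 1.567]
contact_force: [-0.2, -0.2, 0.9]
grip_width: 92.2
finger_force: 0.0
```

```bash
python3 - <<'E'
from h import *
o=get_obs();print(o['tool_pos'],o['tcp_rot'],o['time'])
im=snap('top','t5.png')
for q in lids('top',im):print(*q)
b=cv2.imread('pics/t5.png')[120:300,220:480];cv2.imwrite('pics/t5c.png',cv2.resize(b,None,fx=3,fy=3,interpolation=2))
E
```

```text
[504.18160328  31.68336463 162.91297915] [-3.13892553e+00  1.69355662e-04  1.56725838e+00] 22.975
red [ 329.3 -706.4] 144 455 [554.5 270.8]
blue [598.4 297.3] 374 475 [153.3 175.5]
blue [570.  193.2] 391 478 [194.8 185.4]
```

View pics/t5c.png

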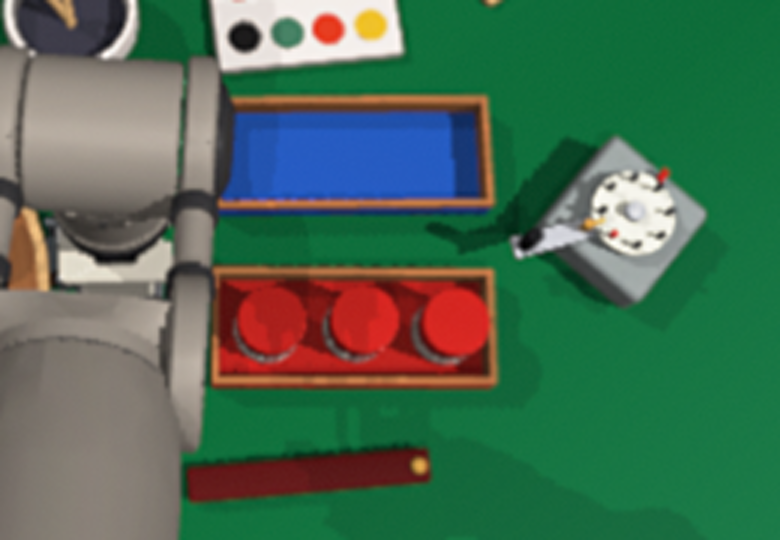

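The crop shows the three red jars upright in the red tray at (272,318), (365,318) and (455,320). Next, the counter.

>>> {"method": "send_rows", "body": {
  "offset": [
    [-0.5,0.07,0],
    [-1,0.14,0],
    [-1,0.14,0]
  ],
  "delta_rot": [
    [0,0,0],
    [0,0,0],
    [0,0,0]
  ],
  "grip": 0
}}

```text
time: 23.4
tool_pos: [520.9, -93.8, 163.8]
tcp_rot: [-3.141, 0.001, 1.558]
contact_force: [1.0, 0.8, 0.6]
grip_width: 66.4
finger_force: 0.0
```

>>> {"method": "send_rows", "body": {
  "offset": [
    [-0.5,0.07,0],
    [-1,0.14,0],
    [-1,0.14,0]
  ],
  "delta_rot": [
    [0,0,0],
    [0,0,0],
    [0,0,0]
  ]
}}

```text
time: 23.78
tool_pos: [536.8, -212.7, 163.6]
tcp_rot: [-3.141, 0.001, 1.56]
contact_force: [-0.2, 0.9, -0.2]
grip_width: 36.5
finger_force: 0.0
```

>>> {"method": "send_rows", "body": {
  "offset": [
    [-0.67,0.14,0],
    [-0.67,0.14,0],
    [-0.67,0.14,0],
    [-0.67,0.14,0],
    [-0.67,0.14,0],
    [-0.67,0.14,0]
  ],
  "delta_rot": [
    [0,0,0.12],
    [0,0,0.12],
    [0,0,0.12],
    [0,0,0.12],
    [0,0,0.12],
    [0,0,0.12]
  ]
}}

```text
time: 24.52
tool_pos: [553.7, -288.4, 164.2]
tcp_rot: [-3.141, -0.0, 0.816]
contact_force: [0.4, -0.9, -0.5]
grip_width: 0.3
finger_force: 0.0
```

```bash
python3 - <<'E'
from h import *
o=get_obs();print(o['tool_pos'],o['tcp_rot'],o['grip_width'])
p=o['tool_pos'][:2]; yaw=o['tcp_rot'][2]; tx=np.array([np.cos(yaw),np.sin(yaw)]);ty=np.array([np.sin(yaw),-np.cos(yaw)])
for t in('top','scene'):
  im=snap(t,t+'6.png')
  for d in finder.pinpoint('lever_peg',t)[:1]:print(t,d['confidence'],d['uv'],at(t,d['uv'],91).round(1))
ax=np.array([556,-409])
for a in [104.6,115,125,135,145,155,162,168,170.5,173]:
  c=ax+100*np.array([np.cos(np.radians(a)),np.sin(np.radians(a))])+16.5*tx
  print(a,c.round(1),((c-p)@tx/120).round(3),((c-p)@ty/120).round(3))
E
```

```text
[ 553.67955682 -288.36662774  164.21253979] [-3.14102137e+00 -1.47749136e-04  8.15849467e-01] 0.2595598421261373
scene 0.52 [222.4, 260.6] [ 520.8 -303.1   91. ]
104.6 [ 542.1 -300.2] -0.138 -0.003
115 [ 525.  -306.4] -0.273 -0.071
125 [ 509.9 -315.1] -0.412 -0.113
135 [ 496.6 -326.3] -0.556 -0.13
145 [ 485.4 -339.6] -0.701 -0.122
155 [ 476.7 -354.7] -0.842 -0.088
162 [ 472.2 -366.1] -0.937 -0.051
168 [ 469.5 -376.2] -1.014 -0.009
170.5 [ 468.7 -380.5] -1.044 0.01
173 [ 468.1 -384.8] -1.074 0.031
```

>>> {"method": "send_rows", "body": {
  "offset": [
    [0,0,0.4],
    [0,0,0.85],
    [0,0,0.85],
    [0,0,0.85]
  ],
  "delta_rot": [
    [0,0,0],
    [0,0,0],
    [0,0,0],
    [0,0,0]
  ]
}}

```text
time: 25.22
tool_pos: [555.0, -289.6, 64.2]
tcp_rot: [3.139, -0.001, 0.813]
contact_force: [0.1, -0.9, 0.3]
grip_width: 0.2
finger_force: 0.0
```

>>> {"method": "send_rows", "body": {
  "offset": [
    [-0.05,0,0],
    [-0.14,0,0],
    [-0.2,-0.04,0],
    [-0.27,-0.07,0],
    [-0.34,-0.09,0],
    [-0.41,-0.11,0],
    [-0.41,-0.11,0]
  ],
  "delta_rot": [
    [0,0,0],
    [0,0,0],
    [0,0,0],
    [0,0,0],
    [0,0,0],
    [0,0,0],
    [0,0,0]
  ]
}}

```text
time: 26.1
tool_pos: [509.8, -315.9, 62.2]
tcp_rot: [-3.141, -0.0, 0.811]
contact_force: [-0.0, 2.0, -0.2]
grip_width: 0.3
finger_force: 0.9
```

```bash
python3 - <<'E'
from h import *
o=get_obs();print(o['tool_pos'],o['tcp_rot'],o['contact_force'])
im=snap('scene','s7.png')
b=cv2.imread('pics/s7.png')[200:350,130:330];cv2.imwrite('pics/s7c.png',cv2.resize(b,None,fx=4,fy=4,interpolation=2))
E
```

```text
[ 509.84566634 -315.85098192   62.22471858] [-3.14104806e+00 -8.12989989e-05  8.11295274e-01] [-0.01013465  2.01333888 -0.18078007]
```

View pics/s7c.png

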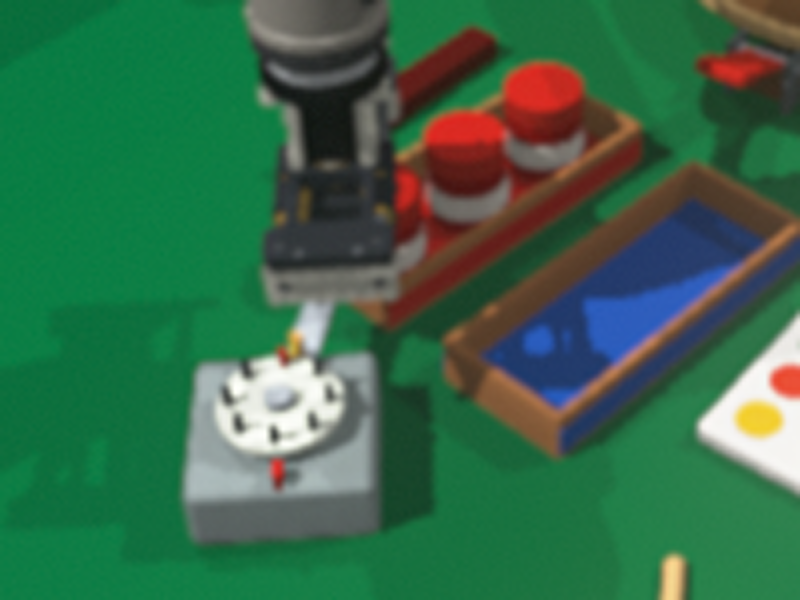

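The scene crop shows the lever swinging with the fingers behind the peg, and the force is about 2 N. Continuing along the arc.

>>> {"method": "send_rows", "body": {
  "offset": [
    [-0.07,-0.01,0],
    [-0.15,-0.02,0],
    [-0.22,-0.02,0],
    [-0.29,-0.01,0],
    [-0.36,0,0],
    [-0.43,0.02,0],
    [-0.53,0.06,0],
    [-0.53,0.06,0]
  ],
  "delta_rot": [
    [0,0,0],
    [0,0,0],
    [0,0,0],
    [0,0,0],
    [0,0,0],
    [0,0,0],
    [0,0,0],
    [0,0,0]
  ]
}}

```text
time: 27.15
tool_pos: [471.6, -367.8, 62.3]
tcp_rot: [3.141, 0.0, 0.811]
contact_force: [1.6, 2.4, -0.3]
grip_width: 0.0
finger_force: 1.2
```

>>> {"method": "send_rows", "body": {
  "offset": [
    [-0.04,0.02,0],
    [-0.08,0.04,0],
    [-0.08,0.04,0],
    [-0.08,0.04,0]
  ],
  "delta_rot": [
    [0,0,0],
    [0,0,0],
    [0,0,0],
    [0,0,0]
  ]
}}

```text
time: 27.65
tool_pos: [468.9, -376.9, 62.3]
tcp_rot: [3.142, -0.0, 0.812]
contact_force: [1.1, 2.9, 0.7]
grip_width: 0.3
finger_force: 1.4
```

Not yet at the stop, so I'll push on in small steps.

>>> {"method": "send_rows", "body": {
  "offset": [
    [-0.015,0.01,0],
    [-0.03,0.02,0],
    [-0.03,0.02,0],
    [-0.03,0.02,0]
  ],
  "delta_rot": [
    [0,0,0],
    [0,0,0],
    [0,0,0],
    [0,0,0]
  ]
}}

```text
time: 28.15
tool_pos: [468.3, -379.9, 62.2]
tcp_rot: [-3.14, -0.002, 0.812]
contact_force: [3.5, 7.4, 2.1]
grip_width: -0.1
finger_force: 3.3
```

>>> {"method": "send_rows", "body": {
  "offset": [
    [-0.015,0.01,0],
    [-0.03,0.02,0],
    [-0.03,0.02,0],
    [-0.03,0.02,0]
  ],
  "delta_rot": [
    [0,0,0],
    [0,0,0],
    [0,0,0],
    [0,0,0]
  ]
}}

```text
time: 28.65
tool_pos: [468.5, -381.1, 62.0]
tcp_rot: [-3.137, -0.006, 0.813]
contact_force: [6.4, 17.8, 4.1]
grip_width: 0.5
finger_force: 8.9
```

```bash
python3 - <<'E'
from h import *
o=get_obs();print(o['tool_pos'],o['tcp_rot'],o['contact_force'])
im=snap('scene','s8.png')
b=cv2.imread('pics/s8.png')[240:350,130:290];cv2.imwrite('pics/s8c.png',cv2.resize(b,None,fx=5,fy=5,interpolation=2))
E
```

```text
[ 468.51790926 -381.10860021   62.01057751] [-3.13701108 -0.00551169  0.81250801] [ 6.44951548 17.76375417  4.12920127]
```

View pics/s8c.png

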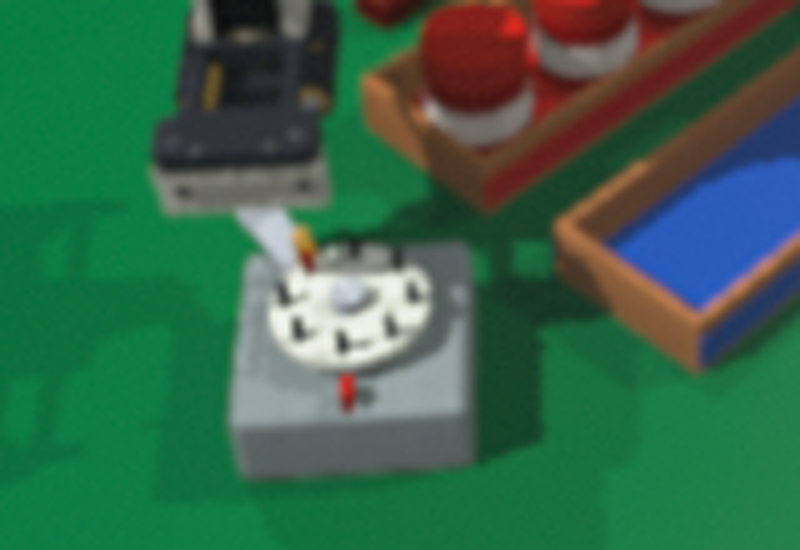

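The crop shows the lever at the stop with the force up to 19 N. Now I retrace the arc so the lever returns, then lift.

>>> {"method": "send_rows", "body": {
  "offset": [
    [0.06,-0.04,0],
    [0.14,-0.08,0],
    [0.24,-0.12,0],
    [0.38,-0.15,0],
    [0.52,-0.16,0],
    [0.67,-0.14,0],
    [0.67,-0.14,0]
  ],
  "delta_rot": [
    [0,0,0],
    [0,0,0],
    [0,0,0],
    [0,0,0],
    [0,0,0],
    [0,0,0],
    [0,0,0]
  ]
}}

```text
time: 29.58
tool_pos: [511.5, -314.2, 62.3]
tcp_rot: [-3.141, -0.0, 0.814]
contact_force: [0.4, 1.6, 1.7]
grip_width: 0.5
finger_force: 0.9
```

>>> {"method": "send_rows", "body": {
  "offset": [
    [0.14,0.04,0],
    [0.27,0.11,0],
    [0.45,0.11,0],
    [0.45,0.11,0],
    [0.45,0.11,-0.4],
    [0.45,0.11,-0.85],
    [0.45,0.11,-0.85],
    [0.45,0.11,-0.85]
  ],
  "delta_rot": [
    [0,0,0],
    [0,0,0],
    [0,0,0],
    [0,0,0],
    [0,0,0],
    [0,0,0],
    [0,0,0],
    [0,0,0]
  ]
}}

```text
time: 30.58
tool_pos: [556.4, -285.3, 163.7]
tcp_rot: [-3.14, 0.0, 0.812]
contact_force: [-0.5, 0.7, -1.3]
grip_width: 0.4
finger_force: 0.0
```

>>> {"method": "send_rows", "body": {
  "offset": [
    [0.7,-0.5,0],
    [0.7,-0.68,0],
    [0.7,-0.68,0],
    [0.7,-0.68,0],
    [0.7,-0.68,0],
    [0.7,-0.68,0]
  ],
  "delta_rot": [
    [0,0,-0.12],
    [0,0,-0.12],
    [0,0,-0.12],
    [0,0,-0.12],
    [0,0,-0.12],
    [0,0,-0.12]
  ],
  "grip": 1
}}

```text
time: 31.32
tool_pos: [555.2, -168.3, 163.2]
tcp_rot: [-3.14, -0.001, 1.562]
contact_force: [0.1, -0.0, -0.0]
grip_width: 56.1
finger_force: 0.0
```

```bash
python3 - <<'E'
from h import *
o=get_obs();print(o['tool_pos'],o['tcp_rot'],o['time'])
im=snap('scene','s9.png')
im=snap('top','t9.png')
for q in lids('top',im):print(*q)
b=np.hstack([cv2.resize(cv2.imread('pics/s9.png')[240:350,150:270],(360,330)),cv2.resize(cv2.imread('pics/t9.png')[150:270,370:490],(360,360))[:330]]);cv2.imwrite('pics/s9c.png',b)
E
```

```text
[ 555.20928873 -168.32994526  163.23100184] [-3.13970693e+00 -8.74312771e-04  1.56233646e+00] 31.325
red [534.3  40.7] 397 477 [257.1 198. ]
red [468.7 -55.3] 241 480 [297.5 223.6]
red [ 328. -706.] 141 455 [554.4 271.3]
blue [601.5 -81.2] 660 468 [306.1 170.4]
blue [598.6 297.8] 384 475 [153.1 175.4]
blue [570.  193.2] 391 478 [194.8 185.4]
```

View pics/s9c.png

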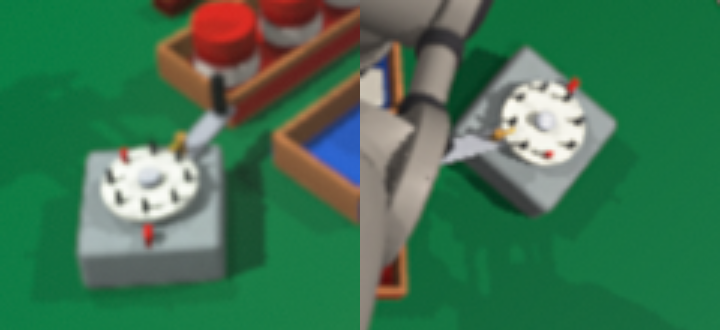

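The lever is home, and the red dial mark has advanced one step, from beside the pointer to 45° past it. Now the blue jars, starting with the one at px (195,186), world (568, 192).

>>> {"method": "send_rows", "body": {
  "offset": [
    [0.5,0.01,0],
    [1,0.03,0],
    [1,0.03,0]
  ],
  "delta_rot": [
    [0,0,0],
    [0,0,0],
    [0,0,0]
  ]
}}

```text
time: 31.8
tool_pos: [559.7, -44.8, 164.3]
tcp_rot: [-3.141, -0.001, 1.569]
contact_force: [0.1, -0.0, -0.1]
grip_width: 90.7
finger_force: 0.0
```

>>> {"method": "send_rows", "body": {
  "offset": [
    [0.5,0.01,0],
    [1,0.03,0],
    [1,0.03,0]
  ],
  "delta_rot": [
    [0,0,0],
    [0,0,0],
    [0,0,0]
  ]
}}

```text
time: 32.17
tool_pos: [564.0, 74.2, 164.2]
tcp_rot: [3.142, -0.0, 1.569]
contact_force: [0.3, -0.7, 0.5]
grip_width: 91.8
finger_force: 0.0
```

>>> {"method": "send_rows", "body": {
  "offset": [
    [0.5,0.01,0],
    [1,0.03,0],
    [1,0.03,0],
    [1,0.03,0],
    [1,0.03,0]
  ],
  "delta_rot": [
    [0,0,0],
    [0,0,0],
    [0,0,0],
    [0,0,0],
    [0,0,0]
  ]
}}

```text
time: 32.8
tool_pos: [568.6, 189.5, 164.3]
tcp_rot: [-3.141, 0.0, 1.563]
contact_force: [-1.0, 0.9, 1.0]
grip_width: 91.6
finger_force: 0.0
```

```bash
python3 - <<'E'
from h import *
o=get_obs();print(o['tool_pos'],o['tcp_rot'],o['time'])
im=snap('scene','s10.png')
for q in lids('scene',im):print(*q)
E
```

```text
[568.64503886 189.45906265 164.29452719] [-3.14149831e+00  4.35074239e-04  1.56345512e+00] 32.8
red [ 516.  -180.9] 651 364 [254.8 231.4]
red [ 513.5 -284.9] 405 415 [225.2 250.1]
red [ 437.3 -795.8] 324 747 [ 11.7 357. ]
blue [-595.7   80.5] 431 107 [115.4  99.5]
blue [568.9 189.9] 159 247 [350.5 183.3]
```

>>> {"method": "send_rows", "body": {
  "offset": [
    [0.01,0,0.3],
    [0.01,0,0.6],
    [0.01,0,0.6],
    [0.01,0,0.6]
  ],
  "delta_rot": [
    [0,0,0],
    [0,0,0],
    [0,0,0],
    [0,0,0]
  ]
}}

```text
time: 33.35
tool_pos: [569.3, 192.3, 93.7]
tcp_rot: [3.14, -0.0, 1.565]
contact_force: [0.4, -0.7, 0.7]
grip_width: 91.8
finger_force: 0.0
```

>>> {"method": "send_rows", "body": {
  "offset": [
    [0,0,0],
    [0,0,0],
    [0,0,0],
    [0,0,0],
    [0,0,0],
    [0,0,0]
  ],
  "delta_rot": [
    [0,0,0],
    [0,0,0],
    [0,0,0],
    [0,0,0],
    [0,0,0],
    [0,0,0]
  ],
  "grip": 0
}}

```text
time: 34.1
tool_pos: [568.4, 192.8, 92.6]
tcp_rot: [3.141, -0.0, 1.566]
contact_force: [0.4, -1.1, 3.7]
grip_width: 57.5
finger_force: 30.0
```

>>> {"method": "send_rows", "body": {
  "offset": [
    [0,0,-0.1],
    [0,0,-0.4],
    [0,0,-0.75],
    [0,0,-0.75],
    [0,0,-0.75]
  ],
  "delta_rot": [
    [0,0,0],
    [0,0,0],
    [0,0,0],
    [0,0,0],
    [0,0,0]
  ]
}}

```text
time: 34.72
tool_pos: [567.6, 192.7, 181.8]
tcp_rot: [-3.14, 0.0, 1.566]
contact_force: [-0.5, -1.0, -1.4]
grip_width: 57.5
finger_force: 30.0
```

>>> {"method": "send_rows", "body": {
  "offset": [
    [-0.5,0,0],
    [-1,0.06,0],
    [-1,0.06,0]
  ],
  "delta_rot": [
    [0,0,0],
    [0,0,0],
    [0,0,0]
  ]
}}

```text
time: 35.1
tool_pos: [574.4, 68.8, 180.6]
tcp_rot: [-3.138, 0.001, 1.561]
contact_force: [-0.1, 1.0, -1.2]
grip_width: 57.8
finger_force: 30.0
```

>>> {"method": "send_rows", "body": {
  "offset": [
    [-0.5,0.06,0],
    [-1,0.12,0],
    [-1,0.12,0]
  ],
  "delta_rot": [
    [0,0,0],
    [0,0,0],
    [0,0,0]
  ]
}}

```text
time: 35.48
tool_pos: [588.4, -50.4, 180.7]
tcp_rot: [-3.139, 0.0, 1.561]
contact_force: [-0.3, 1.6, -1.8]
grip_width: 57.4
finger_force: 30.0
```

>>> {"method": "send_rows", "body": {
  "offset": [
    [-0.5,0.08,0],
    [-1,0.16,0],
    [-1,0.16,0]
  ],
  "delta_rot": [
    [0,0,0],
    [0,0,0],
    [0,0,0]
  ]
}}

```text
time: 35.85
tool_pos: [607.2, -169.7, 180.6]
tcp_rot: [-3.14, -0.0, 1.562]
contact_force: [0.2, 0.9, -0.6]
grip_width: 57.6
finger_force: 30.0
```

>>> {"method": "send_rows", "body": {
  "offset": [
    [-0.41,0.13,0],
    [-0.41,0.13,0],
    [-0.41,0.13,0.1],
    [-0.41,0.13,0.5],
    [-0.41,0.13,0.5]
  ],
  "delta_rot": [
    [0,0,0],
    [0,0,0],
    [0,0,0],
    [0,0,0],
    [0,0,0]
  ]
}}

```text
time: 36.48
tool_pos: [619.9, -213.2, 117.7]
tcp_rot: [-3.132, -0.005, 1.568]
contact_force: [0.6, 0.1, -1.7]
grip_width: 57.4
finger_force: 30.0
```

>>> {"method": "send_rows", "body": {
  "offset": [
    [0,0,0.3],
    [0,0,0.5],
    [0,0,0.6],
    [0,0,0.64],
    [0,0,0.65],
    [0,0,0.65]
  ],
  "delta_rot": [
    [0,0,0],
    [0,0,0],
    [0,0,0],
    [0,0,0],
    [0,0,0],
    [0,0,0]
  ]
}}

```text
time: 37.22
tool_pos: [623.2, -216.8, 45.3]
tcp_rot: [3.14, 0.001, 1.566]
contact_force: [0.4, 0.3, -1.8]
grip_width: 57.3
finger_force: 30.0
```

>>> {"method": "send_rows", "body": {
  "offset": [
    [0,0,0],
    [0,0,0],
    [0,0,0],
    [0,0,0]
  ],
  "delta_rot": [
    [0,0,0],
    [0,0,0],
    [0,0,0],
    [0,0,0]
  ],
  "grip": 1
}}

```text
time: 37.72
tool_pos: [622.8, -216.7, 44.4]
tcp_rot: [3.141, 0.0, 1.566]
contact_force: [-0.0, 0.3, -0.9]
grip_width: 90.4
finger_force: 0.0
```

>>> {"method": "send_rows", "body": {
  "offset": [
    [0,0,-0.3],
    [0,0,-1],
    [0,0,-1],
    [0,0,-1]
  ],
  "delta_rot": [
    [0,0,0],
    [0,0,0],
    [0,0,0],
    [0,0,0]
  ]
}}

```text
time: 38.22
tool_pos: [623.7, -217.1, 166.5]
tcp_rot: [3.138, 0.002, 1.566]
contact_force: [-0.6, -0.4, -0.6]
grip_width: 91.6
finger_force: 0.0
```

>>> {"method": "send_rows", "body": {
  "offset": [
    [0.5,-0.3,0],
    [1,-0.5,0],
    [1,-0.5,0],
    [1,-0.5,0]
  ],
  "delta_rot": [
    [0,0,0],
    [0,0,0],
    [0,0,0],
    [0,0,0]
  ]
}}

```text
time: 38.72
tool_pos: [563.0, -96.1, 163.3]
tcp_rot: [-3.14, -0.0, 1.567]
contact_force: [-0.4, -0.7, -0.1]
grip_width: 91.7
finger_force: 0.0
```

>>> {"method": "send_rows", "body": {
  "offset": [
    [0.5,0,0],
    [1,0,0],
    [1,0,0],
    [1,0,0]
  ],
  "delta_rot": [
    [0,0,0],
    [0,0,0],
    [0,0,0],
    [0,0,0]
  ]
}}

```text
time: 39.22
tool_pos: [564.4, 22.3, 163.7]
tcp_rot: [-3.141, 0.001, 1.566]
contact_force: [0.0, 0.6, -0.3]
grip_width: 91.7
finger_force: 0.0
```

```bash
python3 - <<'E'
from h import *
o=get_obs();print(o['tool_pos'],o['tcp_rot'],o['time'])
im=snap('top','t11.png')
for q in lids('top',im):print(*q)
print('t')
for q in lids('top',im,5):print(*q)
b=cv2.imread('pics/t11.png')[90:300,80:480];cv2.imwrite('pics/t11c.png',cv2.resize(b,None,fx=2,fy=2,interpolation=2))
E
```

```text
[564.44164101  22.27189845 163.68469253] [-3.14120967e+00  6.09077010e-04  1.56570036e+00] 39.225
red [ 323.4 -704.8] 161 456 [554.2 273.1]
blue [597.6 294.7] 416 475 [154.3 175.7]
t
red [ 325. -737.] 161 417 [554.2 273.1]
blue [611.7 307.8] 416 435 [154.3 175.7]
```

View pics/t11c.png

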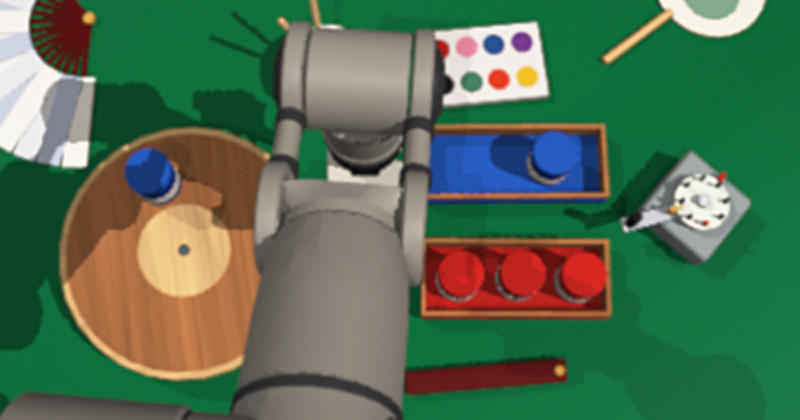

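The crop shows the blue jar upright in the blue tray at (552,157), the reds fine and one blue jar left on the stand at (150,172). Fetching it.

>>> {"method": "send_rows", "body": {
  "offset": [
    [0.5,0.05,0],
    [1,0.1,0],
    [1,0.1,0]
  ],
  "delta_rot": [
    [0,0,0],
    [0,0,0],
    [0,0,0]
  ]
}}

```text
time: 39.65
tool_pos: [577.0, 145.3, 163.9]
tcp_rot: [3.141, -0.001, 1.568]
contact_force: [0.2, -0.0, 0.1]
grip_width: 91.9
finger_force: 0.0
```

>>> {"method": "send_rows", "body": {
  "offset": [
    [0.5,0.05,0],
    [1,0.1,0],
    [1,0.1,0]
  ],
  "delta_rot": [
    [0,0,0],
    [0,0,0],
    [0,0,0]
  ]
}}

```text
time: 40.02
tool_pos: [589.6, 264.9, 163.6]
tcp_rot: [3.141, -0.0, 1.568]
contact_force: [-0.1, -0.7, 0.1]
grip_width: 92.3
finger_force: 0.0
```

>>> {"method": "send_rows", "body": {
  "offset": [
    [0.27,0.08,0],
    [0.27,0.08,0],
    [0.27,0.08,0.3],
    [0.27,0.08,0.6],
    [0.27,0.08,0.6],
    [0.27,0.08,0.6]
  ],
  "delta_rot": [
    [0,0,0],
    [0,0,0],
    [0,0,0],
    [0,0,0],
    [0,0,0],
    [0,0,0]
  ]
}}

```text
time: 40.78
tool_pos: [599.9, 294.6, 93.9]
tcp_rot: [3.14, -0.0, 1.565]
contact_force: [0.7, -0.0, 0.8]
grip_width: 91.9
finger_force: 0.0
```

>>> {"method": "send_rows", "body": {
  "offset": [
    [0,0,0],
    [0,0,0],
    [0,0,0],
    [0,0,0],
    [0,0,0],
    [0,0,0]
  ],
  "delta_rot": [
    [0,0,0],
    [0,0,0],
    [0,0,0],
    [0,0,0],
    [0,0,0],
    [0,0,0]
  ],
  "grip": 0
}}

```text
time: 41.52
tool_pos: [598.7, 296.0, 92.6]
tcp_rot: [3.142, -0.0, 1.566]
contact_force: [-1.3, 0.3, 2.4]
grip_width: 57.4
finger_force: 30.0
```

>>> {"method": "send_rows", "body": {
  "offset": [
    [0,0,-0.1],
    [0,0,-0.4],
    [0,0,-0.75],
    [0,0,-0.75],
    [0,0,-0.75]
  ],
  "delta_rot": [
    [0,0,0],
    [0,0,0],
    [0,0,0],
    [0,0,0],
    [0,0,0]
  ]
}}

```text
time: 42.15
tool_pos: [598.3, 295.7, 181.8]
tcp_rot: [-3.141, 0.0, 1.566]
contact_force: [0.1, -0.7, -2.1]
grip_width: 57.4
finger_force: 30.0
```

>>> {"method": "send_rows", "body": {
  "offset": [
    [-0.5,0,0],
    [-1,0,0],
    [-1,0,0]
  ],
  "delta_rot": [
    [0,0,0],
    [0,0,0],
    [0,0,0]
  ]
}}

```text
time: 42.52
tool_pos: [597.6, 171.6, 180.7]
tcp_rot: [-3.138, 0.002, 1.561]
contact_force: [0.3, 0.3, -1.7]
grip_width: 57.7
finger_force: 30.0
```

>>> {"method": "send_rows", "body": {
  "offset": [
    [-0.5,0,0],
    [-1,0,0],
    [-1,0,0]
  ],
  "delta_rot": [
    [0,0,0],
    [0,0,0],
    [0,0,0]
  ]
}}

```text
time: 42.9
tool_pos: [597.2, 52.7, 181.0]
tcp_rot: [-3.139, 0.001, 1.561]
contact_force: [0.3, 0.1, -0.8]
grip_width: 57.3
finger_force: 30.0
```

>>> {"method": "send_rows", "body": {
  "offset": [
    [-0.5,0.06,0],
    [-1,0.12,0],
    [-1,0.12,0]
  ],
  "delta_rot": [
    [0,0,0],
    [0,0,0],
    [0,0,0]
  ]
}}

```text
time: 43.28
tool_pos: [611.6, -66.7, 181.0]
tcp_rot: [-3.14, -0.0, 1.562]
contact_force: [0.5, 0.1, -1.2]
grip_width: 57.5
finger_force: 30.0
```

>>> {"method": "send_rows", "body": {
  "offset": [
    [-0.52,0.11,0],
    [-0.52,0.11,0],
    [-0.52,0.11,0.1],
    [-0.52,0.11,0.5],
    [-0.52,0.11,0.5]
  ],
  "delta_rot": [
    [0,0,0],
    [0,0,0],
    [0,0,0],
    [0,0,0],
    [0,0,0]
  ]
}}

```text
time: 43.9
tool_pos: [621.4, -123.5, 117.8]
tcp_rot: [-3.132, -0.004, 1.568]
contact_force: [-0.2, -0.2, -1.9]
grip_width: 57.4
finger_force: 30.0
```

>>> {"method": "send_rows", "body": {
  "offset": [
    [0,0,0.3],
    [0,0,0.5],
    [0,0,0.6],
    [0,0,0.64],
    [0,0,0.65],
    [0,0,0.65]
  ],
  "delta_rot": [
    [0,0,0],
    [0,0,0],
    [0,0,0],
    [0,0,0],
    [0,0,0],
    [0,0,0]
  ]
}}

```text
time: 44.65
tool_pos: [624.9, -126.8, 45.3]
tcp_rot: [3.14, 0.0, 1.566]
contact_force: [0.2, 0.2, -2.0]
grip_width: 57.3
finger_force: 30.0
```

>>> {"method": "send_rows", "body": {
  "offset": [
    [0,0,0],
    [0,0,0],
    [0,0,0],
    [0,0,0]
  ],
  "delta_rot": [
    [0,0,0],
    [0,0,0],
    [0,0,0],
    [0,0,0]
  ],
  "grip": 1
}}

```text
time: 45.15
tool_pos: [624.4, -126.7, 44.4]
tcp_rot: [3.141, -0.0, 1.566]
contact_force: [0.3, 0.5, -1.0]
grip_width: 90.4
finger_force: 0.0
```

>>> {"method": "send_rows", "body": {
  "offset": [
    [0,0,-0.3],
    [0,0,-1],
    [0,0,-1],
    [0,0,-1],
    [0,0,-1]
  ],
  "delta_rot": [
    [0,0,0],
    [0,0,0],
    [0,0,0],
    [0,0,0],
    [0,0,0]
  ]
}}

```text
time: 45.78
tool_pos: [623.5, -126.4, 162.6]
tcp_rot: [-3.139, -0.001, 1.566]
contact_force: [-0.9, 0.0, -0.1]
grip_width: 91.9
finger_force: 0.0
```

```bash
python3 - <<'E'
from h import *
o=get_obs();print(o['tool_pos'],o['tcp_rot'],o['time'])
im=snap('scene','s12.png')
b=cv2.imread('pics/s12.png')[140:350,150:430];cv2.imwrite('pics/s12c.png',cv2.resize(b,None,fx=2.8,fy=2.8,interpolation=2))
E
```

```text
[ 623.52173831 -126.40419738  162.63947582] [-3.13903578e+00 -9.10520403e-04  1.56614618e+00] 45.775
```

View pics/s12c.png

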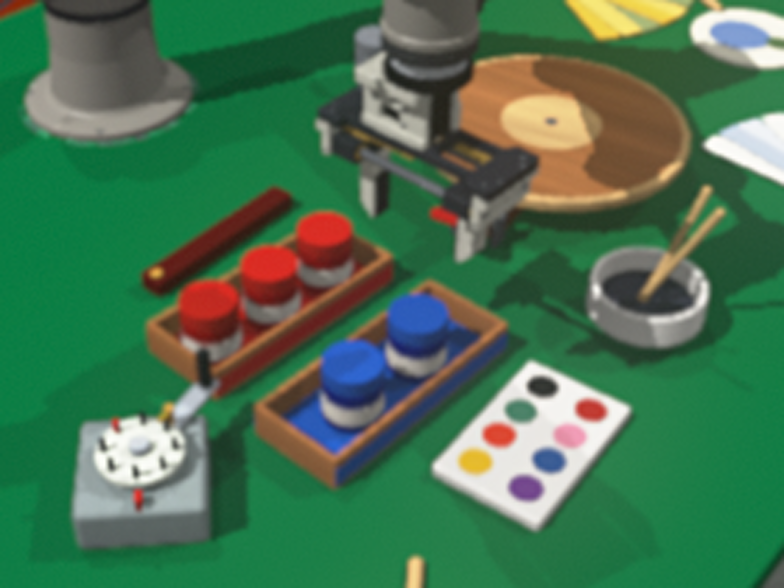

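The crop shows all five jars upright in their trays, the stand empty and the lever home. Second click now.

>>> {"method": "send_rows", "body": {
  "offset": [
    [-0.4,-0.15,0],
    [-0.7,-0.3,0],
    [-0.7,-0.3,0]
  ],
  "delta_rot": [
    [0,0,0],
    [0,0,0],
    [0,0,0]
  ],
  "grip": 0
}}

```text
time: 46.2
tool_pos: [586.2, -212.7, 162.5]
tcp_rot: [-3.139, -0.001, 1.562]
contact_force: [0.3, 0.0, -0.5]
grip_width: 66.3
finger_force: 0.0
```

>>> {"method": "send_rows", "body": {
  "offset": [
    [-0.65,-0.28,0],
    [-0.65,-0.28,0],
    [-0.65,-0.28,0],
    [-0.65,-0.28,0],
    [-0.65,-0.28,0],
    [-0.65,-0.28,0],
    [-0.65,-0.28,0]
  ],
  "delta_rot": [
    [0,0,0.12],
    [0,0,0.12],
    [0,0,0.12],
    [0,0,0.12],
    [0,0,0.12],
    [0,0,0.12],
    [0,0,0.12]
  ]
}}

```text
time: 47.08
tool_pos: [554.1, -288.0, 164.0]
tcp_rot: [-3.141, -0.0, 0.815]
contact_force: [0.2, 0.1, -0.8]
grip_width: 0.8
finger_force: 0.0
```

>>> {"method": "send_rows", "body": {
  "offset": [
    [0,0,0.4],
    [0,0,0.85],
    [0,0,0.85],
    [0,0,0.85],
    [0,0,0.85]
  ],
  "delta_rot": [
    [0,0,0],
    [0,0,0],
    [0,0,0],
    [0,0,0],
    [0,0,0]
  ]
}}

```text
time: 47.7
tool_pos: [555.4, -289.3, 65.0]
tcp_rot: [3.137, -0.001, 0.812]
contact_force: [-0.0, -0.8, 0.2]
grip_width: 0.1
finger_force: 0.0
```

>>> {"method": "send_rows", "body": {
  "offset": [
    [-0.05,0,0],
    [-0.14,0,0],
    [-0.2,-0.04,0],
    [-0.27,-0.07,0],
    [-0.34,-0.09,0],
    [-0.41,-0.11,0],
    [-0.41,-0.11,0]
  ],
  "delta_rot": [
    [0,0,0],
    [0,0,0],
    [0,0,0],
    [0,0,0],
    [0,0,0],
    [0,0,0],
    [0,0,0]
  ]
}}

```text
time: 48.58
tool_pos: [509.9, -315.1, 62.1]
tcp_rot: [-3.141, -0.0, 0.811]
contact_force: [0.8, 2.5, -0.5]
grip_width: 0.4
finger_force: 1.0
```

>>> {"method": "send_rows", "body": {
  "offset": [
    [-0.07,-0.01,0],
    [-0.15,-0.02,0],
    [-0.22,-0.02,0],
    [-0.29,-0.01,0],
    [-0.36,0,0],
    [-0.43,0.02,0],
    [-0.53,0.06,0],
    [-0.53,0.06,0]
  ],
  "delta_rot": [
    [0,0,0],
    [0,0,0],
    [0,0,0],
    [0,0,0],
    [0,0,0],
    [0,0,0],
    [0,0,0],
    [0,0,0]
  ]
}}

```text
time: 49.58
tool_pos: [471.7, -367.2, 62.2]
tcp_rot: [3.141, 0.0, 0.811]
contact_force: [1.8, 2.5, 0.1]
grip_width: 0.5
finger_force: 1.2
```

>>> {"method": "send_rows", "body": {
  "offset": [
    [-0.04,0.02,0],
    [-0.08,0.04,0],
    [-0.11,0.06,0],
    [-0.11,0.06,0],
    [-0.11,0.06,0]
  ],
  "delta_rot": [
    [0,0,0],
    [0,0,0],
    [0,0,0],
    [0,0,0],
    [0,0,0]
  ]
}}

```text
time: 50.2
tool_pos: [468.4, -379.9, 62.2]
tcp_rot: [-3.141, -0.001, 0.812]
contact_force: [2.2, 6.0, 0.4]
grip_width: 0.4
finger_force: 2.5
```

>>> {"method": "send_rows", "body": {
  "offset": [
    [-0.015,0.01,0],
    [-0.03,0.02,0],
    [-0.03,0.02,0],
    [-0.03,0.02,0]
  ],
  "delta_rot": [
    [0,0,0],
    [0,0,0],
    [0,0,0],
    [0,0,0]
  ]
}}

```text
time: 50.7
tool_pos: [468.6, -381.1, 62.1]
tcp_rot: [-3.138, -0.005, 0.813]
contact_force: [7.5, 16.1, 4.0]
grip_width: 0.3
finger_force: 7.9
```

Stop reached at about 18 N. I retrace the arc and lift, then head towards the brake.

>>> {"method": "send_rows", "body": {
  "offset": [
    [0.06,-0.04,0],
    [0.14,-0.08,0],
    [0.24,-0.12,0],
    [0.38,-0.15,0],
    [0.52,-0.16,0],
    [0.67,-0.14,0],
    [0.67,-0.14,0]
  ],
  "delta_rot": [
    [0,0,0],
    [0,0,0],
    [0,0,0],
    [0,0,0],
    [0,0,0],
    [0,0,0],
    [0,0,0]
  ]
}}

```text
time: 51.58
tool_pos: [511.5, -313.5, 62.2]
tcp_rot: [-3.141, -0.0, 0.814]
contact_force: [0.9, 1.3, 0.5]
grip_width: 0.3
finger_force: 0.9
```

>>> {"method": "send_rows", "body": {
  "offset": [
    [0.14,0.04,0],
    [0.27,0.11,0],
    [0.45,0.11,0],
    [0.45,0.11,0],
    [0.45,0.11,-0.4],
    [0.45,0.11,-0.85],
    [0.45,0.11,-0.85],
    [0.45,0.11,-0.85]
  ],
  "delta_rot": [
    [0,0,0],
    [0,0,0],
    [0,0,0],
    [0,0,0],
    [0,0,0],
    [0,0,0],
    [0,0,0],
    [0,0,0]
  ]
}}

```text
time: 52.58
tool_pos: [556.5, -284.7, 163.7]
tcp_rot: [-3.14, 0.0, 0.812]
contact_force: [0.4, 0.2, -0.1]
grip_width: 0.5
finger_force: 0.0
```

>>> {"method": "send_rows", "body": {
  "offset": [
    [0.7,-0.5,0],
    [0.7,-0.68,0],
    [0.7,-0.68,0],
    [0.7,-0.68,0],
    [0.7,-0.68,0],
    [0.7,-0.68,0],
    [0.7,-0.68,0]
  ],
  "delta_rot": [
    [0,0,-0.12],
    [0,0,-0.12],
    [0,0,-0.12],
    [0,0,-0.12],
    [0,0,-0.12],
    [0,0,-0.12],
    [0,0,-0.12]
  ]
}}

```text
time: 53.45
tool_pos: [555.6, -167.9, 163.8]
tcp_rot: [-3.141, -0.0, 1.564]
contact_force: [-0.2, -0.3, 0.6]
grip_width: 0.0
finger_force: 0.0
```

```bash
python3 - <<'E'
from h import *
o=get_obs();print(o['tool_pos'],o['tcp_rot'],o['time'])
im=snap('top','t13.png');snap('scene','s13.png')
for t in('top','scene'):
  for d in finder.pinpoint('brake_tip',t)[:2]:print(t,d['confidence'],d['uv'],at(t,d['uv'],70).round(1))
for p in((547,12,70),(545,18,70)):print(proj('top',p),proj('scene',p))
A_=cv2.imread('pics/t13.png')[170:230,230:290];B=cv2.imread('pics/s13.png')[185:245,280:340];C=cv2.imread('pics/s13.png')[255:345,160:250];D=cv2.imread('pics/t13.png')[150:240,390:480]
cv2.imwrite('pics/b13.png',np.vstack([np.hstack([cv2.resize(x,(300,300),interpolation=2) for x in r]) for r in((A_,B),(D,C))]))
E
```

```text
[ 555.6331331  -167.8909977   163.79632319] [-3.14079268e+00 -4.59500509e-04  1.56373063e+00] 53.45
top 0.78 [264.7, 197.4] [544.8  22.9  70. ]
[268.98914798 196.44400549] [308.78884507 216.04869965]
[266.63045391 197.27240702] [309.52506388 214.88055392]
```

View pics/b13.png

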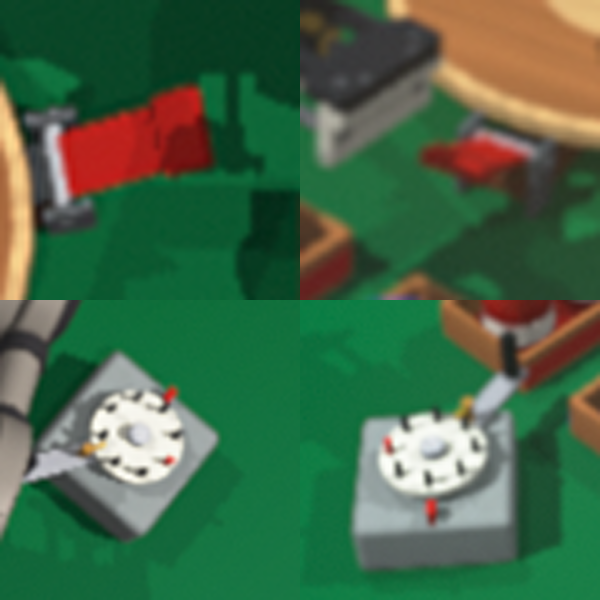

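The crops show the lever home and the dial mark advanced two steps. The brake pad's centre is at top px (266,196), about (547, 19). Going there and pressing.

>>> {"method": "send_rows", "body": {
  "offset": [
    [0.5,-0.02,0],
    [0.78,-0.04,0],
    [0.78,-0.04,0]
  ],
  "delta_rot": [
    [0,0,0],
    [0,0,0],
    [0,0,0]
  ]
}}

```text
time: 54.02
tool_pos: [551.3, -72.0, 164.5]
tcp_rot: [3.142, -0.0, 1.569]
contact_force: [0.4, -0.3, 0.4]
grip_width: 0.4
finger_force: 0.0
```

>>> {"method": "send_rows", "body": {
  "offset": [
    [0.5,-0.04,0],
    [0.78,-0.04,0],
    [0.78,-0.04,0],
    [0.78,-0.04,0.4],
    [0.78,-0.04,0.7],
    [0.78,-0.04,0.7],
    [0.78,-0.04,0.7]
  ],
  "delta_rot": [
    [0,0,0],
    [0,0,0],
    [0,0,0],
    [0,0,0],
    [0,0,0],
    [0,0,0],
    [0,0,0]
  ]
}}

```text
time: 54.9
tool_pos: [548.1, 18.5, 81.5]
tcp_rot: [3.14, 0.0, 1.565]
contact_force: [-0.1, 0.1, 0.2]
grip_width: 0.4
finger_force: 0.0
```

>>> {"method": "send_rows", "body": {
  "offset": [
    [0,0,0.05],
    [0,0,0.1],
    [0,0,0.15],
    [0,0,0.2],
    [0,0,0.2]
  ],
  "delta_rot": [
    [0,0,0],
    [0,0,0],
    [0,0,0],
    [0,0,0],
    [0,0,0]
  ]
}}

```text
time: 55.52
tool_pos: [546.3, 19.8, 55.4]
tcp_rot: [-3.139, -0.001, 1.566]
contact_force: [0.6, 0.7, 0.2]
grip_width: 0.3
finger_force: 0.3
```

>>> {"method": "send_rows", "body": {
  "offset": [
    [0,0,0.03],
    [0,0,0.06],
    [0,0,0.09],
    [0,0,0.1],
    [0,0,0.1]
  ],
  "delta_rot": [
    [0,0,0],
    [0,0,0],
    [0,0,0],
    [0,0,0],
    [0,0,0]
  ]
}}

```text
time: 56.15
tool_pos: [547.1, 19.5, 44.2]
tcp_rot: [-3.141, -0.0, 1.566]
contact_force: [-0.4, -0.3, 0.0]
grip_width: 0.3
finger_force: 0.0
```

```bash
python3 - <<'E'
from h import *
o=get_obs();print(o['tool_pos'],o['contact_force'])
snap('scene','s14.png');b=cv2.imread('pics/s14.png')[170:250,260:360];cv2.imwrite('pics/s14c.png',cv2.resize(b,None,fx=6,fy=6,interpolation=2))
E
```

```text
[547.09890844  19.50244474  44.20822149] [-0.42734432 -0.31940359  0.0069545 ]
```

View pics/s14c.png

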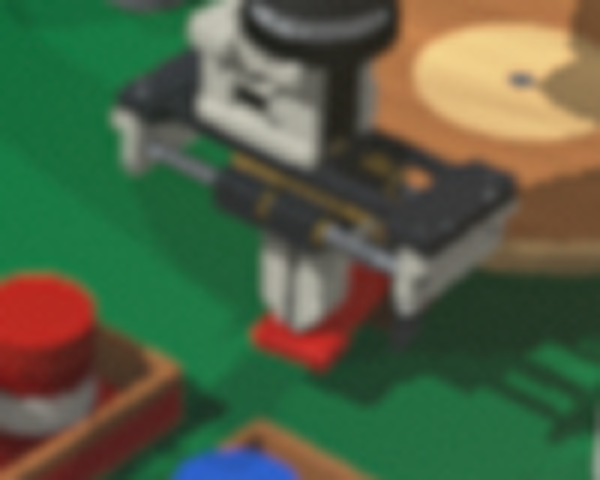

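The crop shows the fingertips on the pad, with the handle low and no resistance, so it has likely snapped. I'll press a few mm more to confirm the stop, then retreat.

>>> {"method": "send_rows", "body": {
  "offset": [
    [0,0,0.02],
    [0,0,0.03],
    [0,0,0.03]
  ],
  "delta_rot": [
    [0,0,0],
    [0,0,0],
    [0,0,0]
  ]
}}

```text
time: 56.58
tool_pos: [547.5, 19.4, 41.9]
tcp_rot: [3.14, 0.0, 1.566]
contact_force: [-2.6, -0.6, 10.2]
grip_width: 0.6
finger_force: 4.8
```

>>> {"method": "send_rows", "body": {
  "offset": [
    [0,0,-0.1],
    [0,0,-0.5],
    [0,0,-1],
    [0,0,-1],
    [0,0,-1]
  ],
  "delta_rot": [
    [0,0,0],
    [0,0,0],
    [0,0,0],
    [0,0,0],
    [0,0,0]
  ]
}}

```text
time: 57.2
tool_pos: [546.7, 19.5, 160.5]
tcp_rot: [-3.141, -0.0, 1.566]
contact_force: [-0.9, -0.2, -0.0]
grip_width: 0.2
finger_force: 0.0
```

>>> {"method": "send_rows", "body": {
  "offset": [
    [0,-0.3,-0.3],
    [0,-0.8,-0.3],
    [0,-0.8,-0.3],
    [0,-0.8,-0.3],
    [0,-0.8,-0.3],
    [0,-0.8,-0.3]
  ],
  "delta_rot": [
    [0,0,0],
    [0,0,0],
    [0,0,0],
    [0,0,0],
    [0,0,0],
    [0,0,0]
  ]
}}

```text
time: 57.95
tool_pos: [451.8, 19.8, 196.3]
tcp_rot: [-3.141, -0.0, 1.566]
contact_force: [-0.4, -0.1, 0.0]
grip_width: 0.5
finger_force: 0.0
```

```bash
python3 - <<'E'
from h import *
snap('scene','s15.png');b=cv2.imread('pics/s15.png')[150:350,150:420];cv2.imwrite('pics/s15c.png',cv2.resize(b,None,fx=2.9,fy=2.9,interpolation=2))
E
```

```text
(no output)
```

View pics/s15c.png

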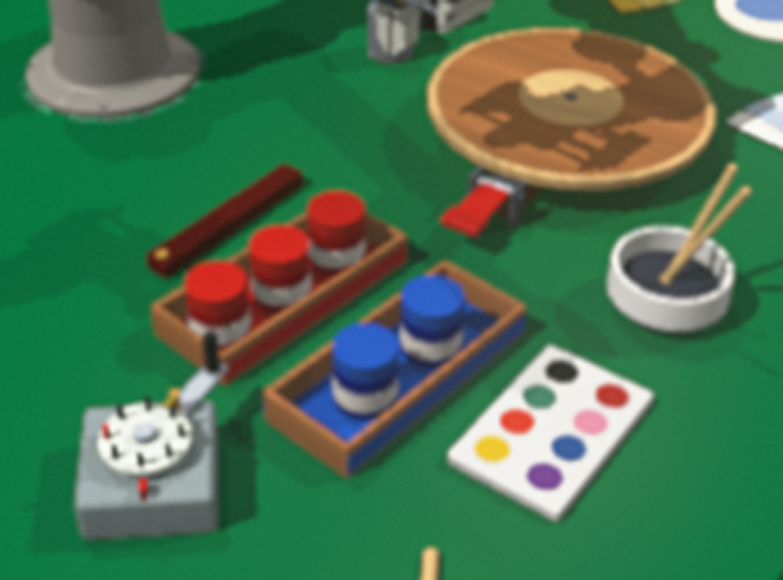

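The crop shows the brake handle staying down at (475,208), all five jars upright in their trays, the lever home and the bystanders in place. Handing in.

```bash
python3 -c "
from plant import ticket
print(ticket.close_job())"
```

```text
the job is handed in; nothing more can be done
None
```

The job is handed in, with no verdict returned: three red and two blue jars stand upright in their trays, the counter was clicked once after each colour with its lever back home, the brake handle stayed down after I let go, and the bowl, palette and fan look undisturbed in the last picture.

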